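Bond a grab-handle plate in the tilted ratchet clamp

TASK

Lay the grey plate with the black grip bar on the tilted white bed, bar up and lengthwise to the clamp, and let it slide down into the corner between the red and the white fence. Then pump the green trigger until the ratchet jaw squeezes the plate firmly against the red fence, leave it clamped with trigger and release untouched for two seconds so that its sticky edge takes, and press the orange release until the jaw has sprung fully back. Leave the plate lying in the corner, push the jaw only with the trigger, and do not disturb the other things on the counter.

Things in the scene. Friction and masses are not known exactly. Their poses are not given: they have to be found in the camera images.
- panel_mid (a point): grey plate 100 x 80 x 12 mm (x, y, z), 0.25 kg, with an upright black grip bar on top along its x axis: 70 mm long, 20 mm wide, its top 48 mm above the plate's underside. The point is at the plate's centre, 24 mm above the underside; z is up through the bar. Turned by 180 degrees it is the same. At first it lies flat on the counter.
- seat (a point): where panel_mid is when the plate lies home in the corner of the tilted bed; 24 mm above the bed's surface. z is the bed's normal; x points along the jaw's motion, downhill (about 15 degrees), to the red fence, whose face is 50 mm from here; -y is downhill too (about 15 degrees), to the white fence, whose face is 40 mm from here.
- jaw_face (a point): centre of the front face of the clamp's black pad (56 mm wide, 26 mm high), which faces the red fence; same axes as seat. With the jaw fully back it is 110 mm from the seat along -x; the plate's near edge, when home, is at 50 mm.
- jaw (a joint): travel of the jaw and its toothed bar to the red fence, m: 0 fully back, 0.080 most; teeth hold it every 7 mm; when released a 2 to 6 N spring returns it to 0. At the start it is anywhere from 0 to 0.03. The pad meets the home plate at 0.060; beyond, the pad's yellow spring stems are squeezed: 3 N at first, 0.6 N more per mm. 0.062 to 0.076 is a firm clamping.
- trigger_pad (a point): centre of the top of the green trigger paddle (52 mm along x, 40 mm wide), hinged on the housing 66 mm to +x of it; it springs up. Its axes turn with the trigger about y; at rest they are the bed's, and the paddle's face slopes up towards -x by 0.35 rad in the bed's frame. Press it down from above.
- trigger (a joint): trigger angle, rad: 0 up (at rest), 0.74 fully down; the paddle's centre goes down by about 50 mm. It takes 3 to 15 N. One full stroke advances the jaw by two or three teeth (14 to 21 mm), less when the plate is already clamped; let the trigger come up fully before the next stroke.
- release_pad (a point): centre of the top of the orange release pad (34 x 32 mm), beside the trigger paddle at its -y side. Press it down from above, by about 20 mm, with up to about 15 N; it springs up again. Its axes are the bed's at rest and turn with the lever.
- release (a joint): release lever angle, rad: 0 up, 0.4 fully down; the jaw is free from about 0.25 on. It clicks up and down by itself as the teeth pass.
- bed: the tilted white bed, origin on its surface under seat, same axes. It reaches 115 mm to -x, 55 mm to +y; fences 14 mm high. It is slippery: a plate let go uphill of the corner slides into it. Behind it (x -165 to -230 mm, y +-24 mm) a blue housing stands 72 mm above the bed's plane. The jig is fixed to the counter (foot 360 x 120 mm), elsewhere in each run.
- panel: the grey plate, the origin at the centre of its underside; see panel_mid.
- pad: the clamp's black pad with its spring stems; same axes as seat, the origin is not on the pad: see jaw_face.
- soap_amber: amber pump bottle, 70 mm across, 184 mm high, its nozzle reaching 50 mm to its -x; loose, origin at the underside
- soap_pink: pink pump bottle like the amber one; loose
- cup: blue cup, 76 mm across, 90 mm high; loose, origin at the underside
- shower_head: white hand shower lying flat, 220 mm long along its x, 30 mm high; loose
- tiles: stack of tiles 100 x 100 x 32 mm; loose, origin at the underside
- drain_cover: black drain cover, 90 mm across, 22 mm high; loose
- brush: brush lying along its x, about 200 mm; loose
Mind the look-alikes: they are no part of the job. Of the things like the panel, leave any that is blue or turquoise; of the rest the smaller one is meant.

How it is judged (in metres and radians):
On the way, in this order (a step that is already met when the one before it is completed fails the run):
1. the plate lies in the corner of the bed, let go (x of panel_mid in the frame of seat between -0.004 and 0.004 m and y of panel_mid in the frame of seat between -0.004 and 0.004 m and z of panel_mid in the frame of seat between -0.004 and 0.004 m and angle between the x axis of panel_mid and the x axis of seat, either way round below 0.06 rad and contact force between the fingers and panel below 0.5 N and linear speed of panel below 0.02 m/s), for 0.2 s.
2. the trigger is pumped with the plate in the corner (x of panel_mid in the frame of seat between -0.004 and 0.004 m and y of panel_mid in the frame of seat between -0.004 and 0.004 m and z of panel_mid in the frame of seat between -0.004 and 0.004 m and angle between the x axis of panel_mid and the x axis of seat, either way round below 0.06 rad and value of joint trigger above 0.35 rad).
3. the jaw clamps the plate (over 3 N) for 1.5 s with trigger and release left alone (x of panel_mid in the frame of seat between -0.004 and 0.004 m and y of panel_mid in the frame of seat between -0.004 and 0.004 m and z of panel_mid in the frame of seat between -0.004 and 0.004 m and angle between the x axis of panel_mid and the x axis of seat, either way round below 0.06 rad and contact force between the fingers and panel below 0.5 N and contact force between pad and panel above 3 N and value of joint trigger below 0.1 rad and value of joint release below 0.15 rad), for 1.5 s.
4. the release is pressed (value of joint release above 0.22 rad).
At the end, for the whole second after the job is handed in: the plate lies in the corner within 4 mm and 0.06 rad, at rest and let go; the jaw is back within 6 mm of its rear stop, trigger and release up (all of step 1 and value of joint jaw below 0.006 m and value of joint trigger below 0.1 rad and value of joint release below 0.15 rad); the robot touches nothing.
It fails at once if another thing on the counter is moved by more than 30 mm or tipped (distance of any of soap_amber, soap_pink, cup, shower_head, tiles, drain_cover, brush from where it was at the start of the episode above 0.03 m or angle between any of soap_amber, soap_pink, cup, shower_head, tiles, drain_cover, brush's own z axis and vertical above 0.4 rad).
It fails at once if the jaw or its pad is pushed directly by the fingers (contact force between the fingers and jaw above 3 N).
It also fails if it takes over 72 s, if anything falls off the work surface, if the arm or the gripper's body presses on something with over 40 N, if the wrist force passes 120 N, or if a joint passes its speed limit or range.

ROBOT

A 6-joint arm with a two-finger parallel gripper is mounted at the origin on the work surface. World frame = base frame: x ahead of the robot, y to its left, z up, the work surface at z = 0. Lengths are in mm, angles in rad, forces in N, time in s.
With the tool pointing down it reaches from about 350 to 875 mm from the base axis. Payload 4.2 kg.
Tool frame: the origin (TCP) lies midway between the tips of the shut fingers; the grasp point (between the pads) lies 19 mm behind it; z points along the fingers, y is the line along which they close (so a half turn about z gives the same grasp; the last joint's range is limited). The gripper opens to 85 mm and grips with 20 to 120 N. Pads are 22 mm wide; open, the fingers measure 114 mm over their backs; the gripper's body (76 mm by 85 mm) begins 54 mm behind the grasp point. The pads swing forward as they close: fully open they stand 13 mm farther back than shut.
Start: joints at [1.37, 0.385, 0.008, 0, -1.194, -0.259], TCP at [277.322, 560.082, 231.312] pointing down, gripper open.
Joint ranges: [-3.14, 3.14], [-1.21, 2.06], [-1.07, 1.41], [-3.16, 2.05], [-2.99, -0.16], [-3.1, 3.1]. Speed limits (rad/s): [2.79, 2.79, 3.14, 3.14, 3.14, 3.14].

INTERFACE

Orientations are given as a unit quaternion [x, y, z, w].
In Python, from bench import arm gives the robot as it stands.
- The arm moves only by the tool send_rows, never from a script. Its argument "targets" is a list of rows, each an object of numbers: "gripper": the gripper command: -1 is fully open, 1 is shut, values between are in proportion; "x", "y", "z": the shift along the tool's x, y, z in cm; "ax", "ay", "az": the turn, a rotation vector about the tool's x, y, z in degrees. A call has 1 to 5 rows; each row shifts and turns the commanded pose from where the row before left it, along the tool's axes as they then stand; what a row does not reach is not made up. A row lasts 1/12 s, in which the tool goes at most 41.7 mm and 7.16 degrees, less where a joint would pass 70% of its speed; a pose out of reach is approached as far as the arm can. A call is refused whole if a number of a shift passes 4.17 or a number of a turn 7.16, either way. A call with a gripper value outside its range is refused whole. The fingers move at their own pace and stop on an object; the grip force is fixed at half the most. Time passes only in rows, so rows that do not move let the fingers close. It gives the time, the measured TCP pose, the force, the opening and the grip force at its end, in the units of the state.
- arm.read_state(): the state, without advancing time (a new reading comes with each control period).
- arm.get_image(name): name is "side" or "top"; returns (picture, depth): 480x640x3 uint8, red, green, blue; 480x640 float32, mm along the optical axis (not along the pixel's ray), 0 where there is no reading.
- arm.camera_model(name): a dict with "fx", "fy", "cx", "cy" (pixels), "distortion" ([k1, k2, p1, p2, k3] as OpenCV has them; the pictures are not rectified), "cam_to_world" (4x4, takes a point from camera to world coordinates). Camera axes: x right, y down, z forward; pixel columns grow to the right and rows downward; lengths in mm; the calibration is good to about 2 mm. A picture is of the moment at which its call begins. camera_model takes no time and is no camera call.
- arm.job_done(): hands the job in; it is judged then, once.
Trained networks look in the newest picture that a camera, given by its name, has taken for a name from the list of things; names that differ only in an ending like _2 or _b are one class to them, and where a whole thing is asked for, a point or a joint stands for the part that bears it (a point fixed in the world has none). Each returns a list of dicts, best first, with "score" (0 to 1); they miss things now and then, are a little off and sometimes report something else, mostly with a low value. They report only what shows in the picture. A call takes as long as a camera call. They do not tell look-alikes from the thing itself.
- arm.boxes_of(camera, thing): "rect" ([left, top, width, height] in pixels, round what is visible of it).
The state is a dict: "clock": time; "joints": joint angles; "joint_vel": joint speeds; "joint_efforts": joint torques, N m; "position": TCP position; "ee_rot": TCP orientation; "contact_force": force on the tool from outside, world axes, zero at the start; "wrist_torque": the same for the moment, N m; "gripper_width": finger opening in mm; "grasp_force": force on a finger pad.
Only numpy, scipy, OpenCV 4.12 (cv2) and the standard library are available. Lean on these libraries where they do the work, as an engineer would, in place of code of your own. Each camera call takes 0.05 s, during which the arm holds its last target. There are 200 camera calls.

## Working session

There is one attempt and no reset: what is moved stays moved. The work goes in short steps, Python scripts to look and compute and a tool call to move; the robot and the scene stay as the last step left them, time stands still between calls to the robot, and variables do not carry over. Pictures are saved under pics/ and viewed, at most 10 in all, crops included, and the job is handed in when it is done.

Besides the shell and the picture viewer there is one more tool, called in YAML: its name, and indented under it one key for each argument. send_rows: Moves the arm, as the interface text tells. Its arguments: {"type":"object","properties":{"targets":{"type":"array"}},"required":["targets"]}

```bash
mkdir -p pics
cat > h.py <<'E'
import numpy as np, cv2
from bench import arm
from scipy.spatial.transform import Rotation as R
def grab(n,tag):
    im,d=arm.get_image(n); np.savez(f'{tag}.npz',im=im,d=d); return im,d
def world(n,d,pts=None):
    m=arm.camera_model(n); K=np.array([[m['fx'],0,m['cx']],[0,m['fy'],m['cy']],[0,0,1]])
    if pts is None:
        u,v=np.meshgrid(np.arange(640),np.arange(480)); pts=np.stack([u,v],-1).reshape(-1,2)
    pts=np.asarray(pts); z=d[pts[:,1].astype(int),pts[:,0].astype(int)]
    n_=cv2.undistortPoints(pts.reshape(-1,1,2).astype(float),K,np.array(m['distortion'])).reshape(-1,2)
    P=np.c_[n_*z[:,None],z]; T=np.array(m['cam_to_world'])
    return P@T[:3,:3].T+T[:3,3]
def save(im,f,s=1):
    cv2.imwrite(f,cv2.resize(im[:,:,::-1],None,fx=s,fy=s,interpolation=cv2.INTER_CUBIC))
E
python3 - <<'E'
from h import *
for n in('top','side'):
    im,d=grab(n,n+'0'); save(im,f'pics/{n}0.png')
    for t in('panel','bed','trigger_pad','release_pad','jaw_face'):
        print(n,t,[(np.round(b['rect']).astype(int).tolist(),round(b['score'],2)) for b in arm.boxes_of(n,t)][:4])
    print(np.round(arm.camera_model(n)['cam_to_world'],2).tolist())
s=arm.read_state();print(s)
E
```

```text
top panel [([141, 291, 33, 40], 0.94), ([169, 340, 57, 62], 0.82), ([196, 200, 33, 44], 0.66), ([246, 289, 60, 45], 0.62)]
top bed [([284, 174, 140, 86], 0.78), ([194, 201, 37, 43], 0.33)]
top trigger_pad [([373, 184, 44, 18], 0.65)]
top release_pad []
top jaw_face [([341, 207, 15, 26], 0.59)]
[[-0.08, -0.97, 0.23, 216.69], [-1.0, 0.07, -0.02, -19.78], [0.01, -0.23, -0.97, 1199.57], [0.0, 0.0, 0.0, 1.0]]
side panel [([295, 215, 34, 20], 0.72), ([186, 231, 41, 29], 0.65), ([243, 245, 47, 42], 0.61), ([227, 214, 26, 18], 0.58)]
side bed [([308, 235, 99, 46], 0.95)]
side trigger_pad [([374, 237, 23, 20], 0.52)]
side release_pad [([384, 249, 27, 9], 0.67)]
side jaw_face [([375, 236, 22, 10], 0.73), ([345, 250, 16, 9], 0.58)]
[[0.87, -0.26, 0.42, -214.9], [-0.49, -0.45, 0.75, -1231.52], [-0.01, -0.86, -0.52, 984.11], [0.0, 0.0, 0.0, 1.0]]
{'clock': 0.6, 'joints': array([ 1.36962619e+00,  3.84663311e-01,  7.88302965e-03, -2.01897733e-05,
       -1.19398840e+00, -2.58578724e-01]), 'joint_vel': array([-0.00054073, -0.00140533, -0.0002042 , -0.00062799,  0.00093701,
       -0.00031381]), 'joint_efforts': array([ 2.24489208e-04, -3.91827071e+01,  1.88531542e+01,  4.18883353e+00,
       -3.67834418e-04, -4.99430257e-06]), 'position': array([277.30005385, 560.08251411, 231.32458767]), 'ee_rot': array([ 9.73694167e-01, -2.27858877e-01, -9.77953726e-06, -1.35464715e-05]), 'contact_force': array([-0.09710302, -0.41117049, -0.85747643]), 'wrist_torque': array([0.00419156, 0.04312537, 0.00046132]), 'grasp_force': 0.0, 'gripper_width': 84.9890800464605}
```

View pics/top0.png

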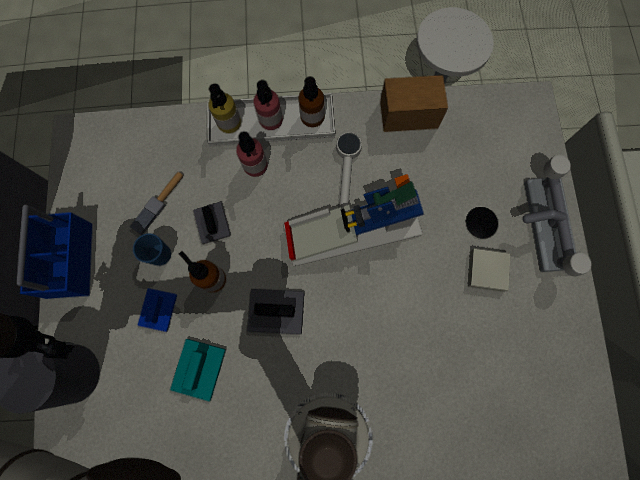

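View pics/side0.png

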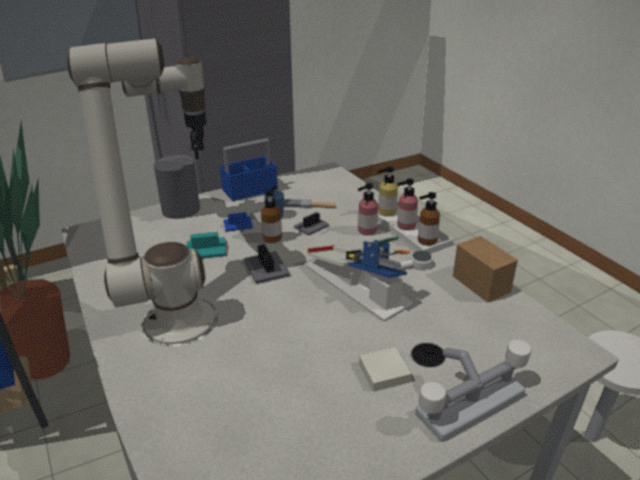

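Top picture: the plates are blue (157,310), turquoise (199,368), large grey (275,311) and small grey (212,222). The small grey one fits, because blue and turquoise are excluded and it is the smaller of the other two. The jig is at about (350,215): red fence at (290,240), housing at about (390,210).

Run:
```python
from h import *
z=np.load('top0.npz'); im,d=z['im'],z['d']
a=cv2.resize(im[160:280,180:440][:,:,::-1],(780,360),interpolation=cv2.INTER_CUBIC)
cv2.imwrite('pics/crop1.png',np.clip(a*1.6,0,255).astype('uint8'))
W=world('top',d).reshape(480,640,3)
# counter
print('counter z',np.median(W[330:400,350:450,2]))
def plane(P):
    c=P.mean(0);n=np.linalg.svd(P-c)[2][2];n*=np.sign(n[2]);return c,n,((P-c)@n).std()
P=W[220:248,305:335].reshape(-1,3);print('bed',plane(P))
# panel
for nm,(x0,y0,x1,y1) in dict(small=(188,195,236,250),big=(240,282,312,342)).items():
    S=W[y0:y1,x0:x1]; m=(S[...,2]>6)&(S[...,2]<80)
    k,l,st,cc=cv2.connectedComponentsWithStats(m.astype('uint8')); i=1+np.argmax(st[1:,4])
    Q=S[l==i]; 
    plate=Q[Q[:,2]<22]; bar=Q[Q[:,2]>35]
    print(nm,len(plate),len(bar),'z',np.median(plate[:,2]),np.median(bar[:,2]))
    for q in(Q,bar): print(cv2.minAreaRect(q[:,:2].astype('float32')))
r,g,b=[im[...,i].astype(int) for i in range(3)]
def col(nm,m,box):
    mm=np.zeros_like(m);x0,y0,x1,y1=box;mm[y0:y1,x0:x1]=m[y0:y1,x0:x1]
    Q=W[mm];v,u=np.where(mm);print(nm,mm.sum(),u.mean(),v.mean(),np.median(Q,0),Q.min(0),Q.max(0))
box=(280,165,430,265)
col('red',(r>110)&(g<50)&(b<50),box)
col('orange',(r>130)&(g>50)&(g<110)&(b<50),box)
col('green',(g>r*1.4)&(g>b*1.15)&(g>40),box)
col('yellow',(r>120)&(g>100)&(b<70),box)
```

```text
counter z -0.004184057557722554
bed (array([504.44821701, -15.42530985,  69.20494515]), array([ 0.96187632, -0.0037584 ,  0.27345898]), np.float64(20.546194845381326))
small 802 201 z 11.778654924472448 47.07866606239941
((572.7591552734375, 275.91571044921875), (101.22005462646484, 79.60707092285156), 14.321256637573242)
((573.3094482421875, 274.8646240234375), (70.44168853759766, 20.6473331451416), 12.544510841369629)
big 1803 476 z 16.457799474347894 66.09680193467523
((321.29156494140625, 112.99545288085938), (140.6902618408203, 110.52374267578125), 82.96002960205078)
((320.3800048828125, 112.451416015625), (96.65460205078125, 27.92407989501953), 83.00711059570312)
red 47 401.3829787234043 178.70212765957447 [ 601.72399137 -221.92516772  165.4918046 ] [ 216.69444613 -238.21459686  155.87752331] [ 610.07149205  -19.78497331 1199.56641651]
orange 19 358.10526315789474 211.78947368421052 [544.18760229 -97.71550612 107.23114641] [ 508.24224769 -223.35153701   98.15792002] [609.97895817 -85.84249    160.62281269]
green 194 393.340206185567 195.58762886597938 [ 548.80528214 -188.67552401  194.86360899] [ 216.69444613 -235.84306863  168.34724901] [ 568.904893    -19.78497331 1199.56641651]
yellow 28 350.2857142857143 219.03571428571428 [514.17616524 -95.13934308 105.52963301] [ 508.24224769 -104.8795925    95.93332208] [546.69306936 -85.64050365 115.18264844]
```

View pics/crop1.png

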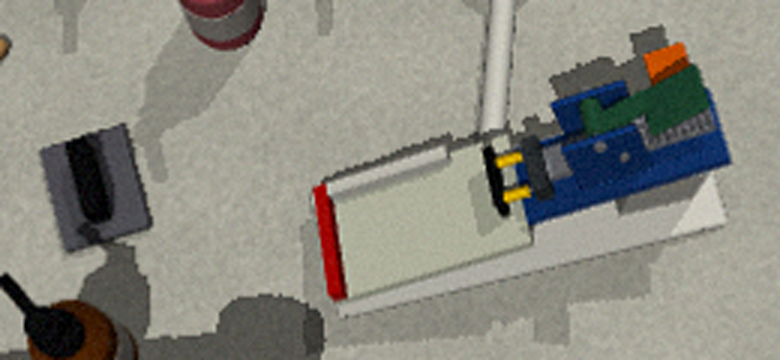

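```bash
cat > jig.py <<'E'
from h import *
z=np.load('top0.npz'); im,d=z['im'],z['d']
W=world('top',d).reshape(480,640,3)
m=np.zeros((480,640),np.uint8)
cv2.fillPoly(m,[np.array([(299,230),(338,221),(348,237),(301,251)])],1)
P=W[m>0]; P=P[P[:,2]<500]
for _ in range(6):
    c=P.mean(0);n=np.linalg.svd(P-c)[2][2];n*=np.sign(n[2]);e=(P-c)@n;P=P[abs(e)<max(1.5,2*e.std())]
if __name__=='__main__': print('plane',c,n,e.std(),len(P))
g=np.array([0,0,-1.])-n*(-n[2]);g/=np.linalg.norm(g)
ex=R.from_rotvec(n*np.pi/4).apply(g)   # x such that g=(1,-1)
ey=np.cross(n,ex)
S=W[165:270,280:430].reshape(-1,3);C=im[165:270,280:430].reshape(-1,3).astype(int)
def loc(S,ex,ey): q=S-c; return np.c_[q@ex,q@ey,q@n]
E
python3 - <<'E'
from jig import *
print('tilt',np.degrees(np.arccos(n[2])),'ex',ex,np.degrees(np.arctan2(ex[1],ex[0])))
L=loc(S,ex,ey)
red=(C[:,0]>1.8*C[:,1])&(C[:,0]>1.8*C[:,2])&(C[:,0]>60)&(L[:,2]<25)&(L[:,2]>8)&(L[:,0]>0)
print('red',red.sum(),cv2.minAreaRect(L[red,:2].astype('float32')),np.median(L[red,2]))
w=(L[:,2]>8)&(L[:,2]<20)&(~red)&(L[:,1]<-15)&(L[:,0]>-50)
print('wf',w.sum(),cv2.minAreaRect(L[w,:2].astype('float32')))
# orientation fits
vx,vy,_,_=cv2.fitLine(L[red,:2].astype('float32'),cv2.DIST_HUBER,0,.01,.01)[:4].ravel();print('red line deg',np.degrees(np.arctan2(vy,vx)))
vx,vy,_,_=cv2.fitLine(L[w,:2].astype('float32'),cv2.DIST_HUBER,0,.01,.01)[:4].ravel();print('wf line deg',np.degrees(np.arctan2(vy,vx)))
print('red pct',np.percentile(L[red],[1,5,50,95,99],axis=0).round(1).tolist())
print('wf pct',np.percentile(L[w],[1,5,50,95,99],axis=0).round(1).tolist())
E
```

```text
tilt 21.77940321972696 ex [-0.17578224  0.94882426 -0.26236068] 100.49579976193392
red 174 ((83.57180786132812, -9.829765319824219), (107.79720306396484, 13.20120906829834), 89.88886260986328) 14.064163644373679
wf 376 ((49.562469482421875, -140.70333862304688), (118.5460433959961, 219.62925720214844), 15.68470287322998)
red line deg 89.3681
wf line deg -74.588165
red pct [[77.3, -61.7, 9.3], [78.0, -55.8, 10.1], [83.6, -6.1, 14.1], [89.6, 40.9, 17.4], [90.1, 43.2, 18.2]]
wf pct [[-33.5, -244.8, 8.2], [-25.6, -239.6, 8.8], [51.0, -60.7, 13.2], [78.6, -49.7, 17.3], [84.1, -39.3, 18.6]]
```

```bash
cat >> jig.py <<'E'
L=loc(S,ex,ey)
w=(L[:,2]>11)&(L[:,2]<17)&(L[:,1]<-40)&(L[:,1]>-70)&(L[:,0]>-25)&(L[:,0]<75)
E
python3 - <<'E'
from jig import *
print('wf',w.sum(),cv2.minAreaRect(L[w,:2].astype('float32')))
l=cv2.fitLine(L[w,:2].astype('float32'),cv2.DIST_HUBER,0,.01,.01).ravel();print('wf line',np.degrees(np.arctan2(l[1],l[0])),l)
b=(abs(L[:,2])<2)&(L[:,0]>-30)&(L[:,0]<75); print('bed y pct',np.percentile(L[b,1],[.5,1,2,5,95,98,99,99.5]))
r=(C[:,0]>1.8*C[:,1])&(C[:,0]>1.8*C[:,2])&(C[:,0]>60)&(L[:,2]>12)&(L[:,2]<16.5)&(L[:,0]>60)
print('red',cv2.minAreaRect(L[r,:2].astype('float32')),np.percentile(L[r,0],[2,5,50,95,98]))
# seat
sy=-11.7;sx=27.5
Rj=np.c_[ex,ey,n]; seat=c+Rj@[sx,sy,24]; bed=c+Rj@[sx,sy,0]
print('seat',seat,'\nRj',Rj.round(3).tolist())
Q=(S-bed)@Rj
gr=(C[:,1]>C[:,0]*1.4)&(C[:,1]>C[:,2]*1.15)&(C[:,1]>40)&(Q[:,2]>30)&(Q[:,2]<200)
og=(C[:,0]>1.5*C[:,1])&(C[:,0]>2*C[:,2])&(Q[:,0]<-150)&(Q[:,2]>30)&(Q[:,2]<200)
ye=(C[:,0]>120)&(C[:,1]>100)&(C[:,2]<70)&(Q[:,0]<-50)
for nm,k in(('green',gr),('orange',og),('yellow',ye)):
    print(nm,k.sum(),np.percentile(Q[k],[3,50,97],axis=0).round(1).tolist(),'mean world',S[k].mean(0))
bl=(C[:,2]>1.5*C[:,0])&(Q[:,2]>40)&(Q[:,2]<200); print('blue',np.percentile(Q[bl],[2,50,98],axis=0).round(1).tolist())
pd=(C.max(1)<40)&(Q[:,2]>8)&(Q[:,2]<60)&(Q[:,0]>-125)&(Q[:,0]<-60)&(abs(Q[:,1])<35)
print('pad',pd.sum(),np.percentile(Q[pd],[3,50,97],axis=0).round(1).tolist())
E
```

```text
wf 150 ((24.849201202392578, -56.238494873046875), (98.72959899902344, 15.001797676086426), 0.5089653730392456)
wf line -0.20524225 [ 9.9999356e-01 -3.5821456e-03  2.4182018e+01 -5.6375641e+01]
bed y pct [-233.15053803 -230.41960134 -227.45653643 -205.60605009   40.21812284
   43.30622794   44.42270592   44.97528767]
red ((83.69989776611328, -10.305980682373047), (12.794417381286621, 106.857421875), 0.027088502421975136) [77.36042218 78.14144683 83.65009187 89.73332301 89.92915973]
seat [512.68711822  15.04549832  76.76260409] 
Rj [[-0.176, -0.959, 0.221], [0.949, -0.105, 0.298], [-0.262, 0.262, 0.929]]
green 193 [[-282.8, -5.5, 69.9], [-231.5, 16.4, 82.1], [-194.6, 44.8, 99.9]] mean world [ 548.64628391 -192.30292777  198.97117199]
orange 128 [[-279.7, -46.1, 51.2], [-263.2, -32.8, 54.4], [-248.8, -20.2, 57.4]] mean world [ 597.19085192 -222.69184203  165.49866763]
yellow 28 [[-123.3, -14.8, 17.3], [-114.3, 19.3, 20.6], [-105.3, 23.6, 24.0]] mean world [526.62961728 -94.76830062 104.98873364]
blue [[-282.6, -17.4, 42.4], [-215.5, 21.8, 72.3], [-168.6, 43.0, 100.0]]
pad 94 [[-104.3, -21.4, 10.3], [-100.9, 6.6, 28.7], [-96.5, 30.6, 33.6]]
```

```bash
cat >> jig.py <<'E'
sx,sy=27.5,-11.7
Rj=np.c_[ex,ey,n]; bed=c+Rj@[sx,sy,0]; seat=bed+24*n
E
python3 - <<'E'
from jig import *
def tab(S,C,nm):
    Q=(S-bed)@Rj; C=C.astype(int)
    gr=(C[:,1]>C[:,0]*1.3)&(C[:,1]>C[:,2]*1.15)&(Q[:,2]>30)&(Q[:,2]<150)&(abs(Q[:,1])<80)
    bl=(C[:,2]>1.5*C[:,0])&(C[:,2]>1.3*C[:,1])&(Q[:,2]>5)&(Q[:,2]<150)&(abs(Q[:,1])<80)&(Q[:,0]<-120)
    og=(C[:,0]>1.5*C[:,1])&(C[:,0]>2*C[:,2])&(Q[:,0]<-150)&(Q[:,2]>30)&(Q[:,2]<200)&(abs(Q[:,1])<80)
    for n_,k in(('green',gr),('blue',bl),('or',og)):
        for a in range(-300,-150,15):
            q=Q[k&(Q[:,0]>=a)&(Q[:,0]<a+15)]
            if len(q)>3: print(nm,n_,a,len(q),'y',np.percentile(q[:,1],[4,50,96]).round(0),'z',np.percentile(q[:,2],[4,50,96]).round(0))
    return Q
tab(S,C,'top')
z=np.load('side0.npz');Ws=world('side',z['d']).reshape(480,640,3)
S2=Ws[220:310,290:420].reshape(-1,3);C2=z['im'][220:310,290:420].reshape(-1,3)
Q=tab(S2,C2,'side')
b=(abs(Q[:,2])<6)&(Q[:,0]>-80)&(Q[:,0]<40)&(abs(Q[:,1])<35);print('side bed z',np.percentile(Q[b,2],[5,50,95]))
a=cv2.resize(z['im'][225:315,295:415][:,:,::-1],(800,600),interpolation=cv2.INTER_CUBIC)
cv2.imwrite('pics/crop2.png',np.clip(a*1.4,0,255).astype('uint8'))
E
```

```text
top green -285 100 y [ 9. 28. 45.] z [ 93.  98. 101.]
top green -270 103 y [10. 28. 45.] z [89. 93. 96.]
top green -255 98 y [ 8. 27. 45.] z [84. 87. 92.]
top green -240 59 y [ 6. 18. 39.] z [78. 83. 87.]
top green -225 49 y [ 5. 15. 23.] z [67. 77. 80.]
top green -210 62 y [-9.  9. 21.] z [69. 72. 76.]
top green -195 32 y [-8.  6. 18.] z [69. 72. 75.]
top blue -300 4 y [11. 24. 39.] z [23. 59. 97.]
top blue -240 27 y [-14.  27.  29.] z [ 6. 54. 71.]
top blue -225 139 y [-16.  28.  30.] z [10. 57. 73.]
top blue -210 113 y [-17.  27.  30.] z [ 9. 53. 73.]
top blue -195 130 y [-17.  27.  29.] z [10. 49. 73.]
top blue -180 164 y [-17.  26.  29.] z [11. 46. 73.]
top blue -165 4 y [-9.  4. 18.] z [16. 18. 21.]
top or -285 39 y [-46. -34. -22.] z [51. 54. 57.]
top or -270 59 y [-45. -33. -21.] z [52. 54. 58.]
top or -255 30 y [-46. -32. -18.] z [51. 54. 56.]
side green -300 8 y [20. 43. 49.] z [94. 97. 97.]
side green -285 5 y [44. 46. 48.] z [89. 92. 93.]
side green -270 8 y [42. 45. 48.] z [83. 85. 88.]
side blue -240 63 y [-14.  26.  31.] z [ 7. 41. 70.]
side blue -225 121 y [-17.  27.  32.] z [ 9. 49. 70.]
side blue -210 71 y [24. 28. 32.] z [ 7. 31. 69.]
side blue -195 78 y [23. 29. 32.] z [ 8. 36. 67.]
side blue -180 43 y [24. 27. 30.] z [ 7. 31. 63.]
side or -285 13 y [-40. -29. -15.] z [52. 53. 54.]
side or -270 6 y [-38. -24. -19.] z [53. 53. 54.]
side bed z [-2.10243969 -0.6707042   0.89840419]
```

View pics/crop2.png

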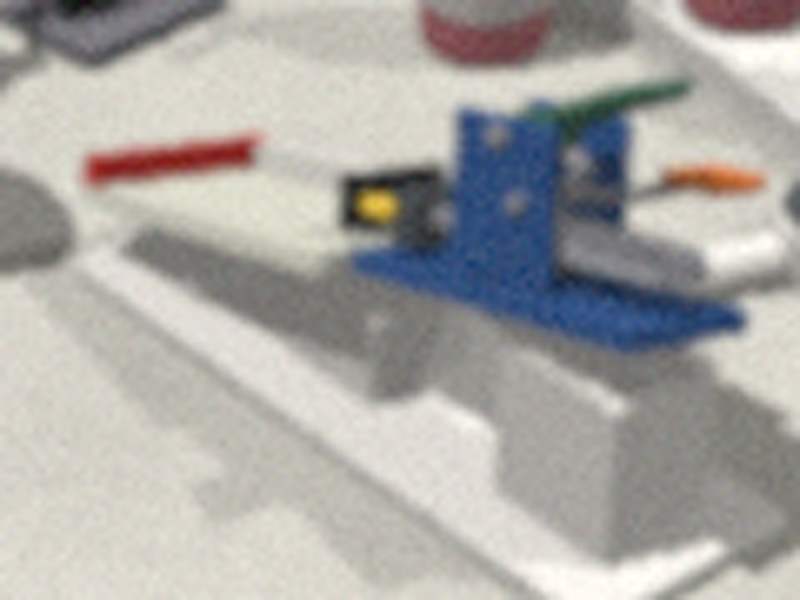

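Side crop: red fence at left (170,160), housing with the green paddle at (620,105), orange pad at (715,178) and yellow stems at (375,205). Top crop: the small grey plate at (95,190) has the right size, so it is confirmed. Planning the first move now.

```bash
cat > plan.py <<'E'
from jig import *
import json
sx,sy=27.8,-10.
bed=c+Rj@[sx,sy,0]; seat=bed+24*n
RB=np.c_[-ex,ey,-n]           # tool on bed: x=-ex, z=-n
def RZ(a): a=np.radians(a); x=np.array([np.cos(a),np.sin(a),0]);z=np.array([0,0,-1.]);return np.c_[x,np.cross(z,x),z]
def B(x,y,z): return bed+Rj@np.array([x,y,z])
def plan(p,Rt,pose=None,n_=None,g=None):
    s=arm.read_state(); p0,R0=(np.array(s['position']),R.from_quat(s['ee_rot'])) if pose is None else pose
    rv=(R0.inv()*R.from_matrix(Rt)).as_rotvec(degrees=True)
    N=n_ or int(max(np.ceil(np.linalg.norm(p-p0)/40),np.ceil(np.abs(rv).max()/7),1))
    cp,cR=p0,R0; rows=[]
    for i in range(1,N+1):
        q=p0+(p-p0)*i/N; sh=np.round(cR.inv().apply(q-cp)/10,2)
        cp=cp+cR.apply(sh*10); t=R0*R.from_rotvec(rv*i/N,degrees=True)
        tr=np.round((cR.inv()*t).as_rotvec(degrees=True),2); cR=cR*R.from_rotvec(tr,degrees=True)
        r=dict(x=sh[0],y=sh[1],z=sh[2],ax=tr[0],ay=tr[1],az=tr[2]); r={k:float(v) for k,v in r.items() if abs(v)>1e-9}
        if g is not None:r['gripper']=g
        rows.append(r)
    for i in range(0,N,5): print(json.dumps(rows[i:i+5]))
    return cp,cR
E
python3 - <<'E'
from plan import *
print('seat',seat,RB.round(3).tolist())
Q=(S-bed)@Rj
print('amber bottle',[W[v,u].round(0).tolist() for u,v in((205,268),(186,257),(203,275),(253,150),(270,105))])
for x,y,z in((-264,26,90),(-264,-33.5,54)): print('pt',B(x,y,z))
RP=RZ(13.8)
pose=plan(np.array([573.2,275,235]),RP,g=-1)
print('down');plan(np.array([573.2,275,17]),RP,pose,g=-1)
E
```

```text
seat [511.00370545  15.15136863  77.12990905] [[0.176, -0.959, -0.221], [-0.949, -0.105, -0.298], [0.262, 0.262, -0.929]]
amber bottle [[421.0, 258.0, 149.0], [442.0, 291.0, 186.0], [405.0, 263.0, 148.0], [721.0, 138.0, 126.0], [847.0, 90.0, 124.0]]
pt [ 547.07910882 -218.41895268  214.5033791 ]
pt [ 596.18447382 -222.8818602   165.46262478]
[{"x": 3.56, "y": 1.13, "z": -0.03, "az": -3.65, "gripper": -1}, {"x": 3.48, "y": 1.35, "z": -0.04, "az": -3.65, "gripper": -1}, {"x": 3.39, "y": 1.57, "z": -0.03, "az": -3.65, "gripper": -1}, {"x": 3.28, "y": 1.79, "z": -0.03, "az": -3.65, "gripper": -1}, {"x": 3.16, "y": 1.99, "z": -0.04, "az": -3.65, "gripper": -1}]
[{"x": 3.03, "y": 2.19, "z": -0.03, "az": -3.65, "gripper": -1}, {"x": 2.88, "y": 2.37, "z": -0.03, "az": -3.64, "gripper": -1}, {"x": 2.73, "y": 2.56, "z": -0.04, "az": -3.65, "gripper": -1}, {"x": 2.56, "y": 2.72, "z": -0.03, "az": -3.65, "gripper": -1}, {"x": 2.38, "y": 2.88, "z": -0.04, "az": -3.65, "gripper": -1}]
[{"x": 2.19, "y": 3.02, "z": -0.03, "az": -3.65, "gripper": -1}]
down
[{"z": 3.63, "gripper": -1}, {"z": 3.64, "gripper": -1}, {"z": 3.63, "gripper": -1}, {"z": 3.63, "gripper": -1}, {"z": 3.64, "gripper": -1}]
[{"z": 3.63, "gripper": -1}]
```

send_rows:
  targets:
    - {"x": 3.56, "y": 1.13, "az": -3.65, "gripper": -1}
    - {"x": 3.48, "y": 1.35, "az": -3.65, "gripper": -1}
    - {"x": 3.39, "y": 1.57, "az": -3.65, "gripper": -1}
    - {"x": 3.28, "y": 1.79, "az": -3.65, "gripper": -1}
    - {"x": 3.16, "y": 1.99, "az": -3.65, "gripper": -1}

```text
$.targets[0]: bad value
```

send_rows:
  targets:
    - {"x": 3.03, "y": 2.19, "az": -3.65, "gripper": -1}
    - {"x": 2.88, "y": 2.37, "az": -3.64, "gripper": -1}
    - {"x": 2.73, "y": 2.56, "az": -3.65, "gripper": -1}
    - {"x": 2.56, "y": 2.72, "az": -3.65, "gripper": -1}
    - {"x": 2.38, "y": 2.88, "az": -3.65, "gripper": -1}

```text
$.targets[0]: bad value
```

send_rows:
  targets:
    - {"x": 2.19, "y": 3.02, "az": -3.65, "gripper": -1}
    - {"gripper": -1}
    - {"gripper": -1}

```text
$.targets[0]: bad value
```

Run:
```python
from plan import *
s=arm.read_state();print(s['position'],R.from_quat(s['ee_rot']).as_matrix().round(3).tolist(),s['joints'].round(2),s['clock'])
RP=RZ(13.8)
plan(np.array([573.2,275,17]),RP,g=-1)
```

```text
[277.30005385 560.08251411 231.32458767] [[0.896, -0.444, -0.0], [-0.444, -0.896, 0.0], [-0.0, -0.0, -1.0]] [ 1.37  0.38  0.01 -0.   -1.19 -0.26] 0.6
[{"x": 3.26, "y": 1.03, "z": 1.79, "az": -3.35, "gripper": -1}, {"x": 3.2, "y": 1.23, "z": 1.78, "az": -3.34, "gripper": -1}, {"x": 3.12, "y": 1.41, "z": 1.79, "az": -3.35, "gripper": -1}, {"x": 3.04, "y": 1.59, "z": 1.78, "az": -3.34, "gripper": -1}, {"x": 2.93, "y": 1.76, "z": 1.79, "az": -3.35, "gripper": -1}]
[{"x": 2.83, "y": 1.93, "z": 1.79, "az": -3.34, "gripper": -1}, {"x": 2.71, "y": 2.09, "z": 1.78, "az": -3.35, "gripper": -1}, {"x": 2.59, "y": 2.25, "z": 1.79, "az": -3.34, "gripper": -1}, {"x": 2.44, "y": 2.39, "z": 1.78, "az": -3.35, "gripper": -1}, {"x": 2.31, "y": 2.53, "z": 1.79, "az": -3.34, "gripper": -1}]
[{"x": 2.15, "y": 2.67, "z": 1.79, "az": -3.35, "gripper": -1}, {"x": 2.0, "y": 2.78, "z": 1.78, "az": -3.34, "gripper": -1}]
```

send_rows:
  targets:
    - {"x": 3.56, "y": 1.13, "z": 0, "ax": 0, "ay": 0, "az": -3.65, "gripper": -1}
    - {"x": 3.48, "y": 1.35, "z": 0, "ax": 0, "ay": 0, "az": -3.65, "gripper": -1}
    - {"x": 3.39, "y": 1.57, "z": 0, "ax": 0, "ay": 0, "az": -3.65, "gripper": -1}
    - {"x": 3.28, "y": 1.79, "z": 0, "ax": 0, "ay": 0, "az": -3.65, "gripper": -1}
    - {"x": 3.16, "y": 1.99, "z": 0, "ax": 0, "ay": 0, "az": -3.65, "gripper": -1}

```text
clock: 1.02
position: [412.7, 429.3, 231.5]
ee_rot: [0.998, -0.069, 0.0, -0.0]
contact_force: [1.0, 0.2, 0.7]
gripper_width: 85.5
grasp_force: 0.0
```

send_rows:
  targets:
    - {"x": 3.03, "y": 2.19, "z": 0, "ax": 0, "ay": 0, "az": -3.65, "gripper": -1}
    - {"x": 2.88, "y": 2.37, "z": 0, "ax": 0, "ay": 0, "az": -3.64, "gripper": -1}
    - {"x": 2.73, "y": 2.56, "z": 0, "ax": 0, "ay": 0, "az": -3.65, "gripper": -1}
    - {"x": 2.56, "y": 2.72, "z": 0, "ax": 0, "ay": 0, "az": -3.65, "gripper": -1}
    - {"x": 2.38, "y": 2.88, "z": 0, "ax": 0, "ay": 0, "az": -3.65, "gripper": -1}

```text
clock: 1.43
position: [547.5, 299.5, 231.6]
ee_rot: [0.996, 0.09, 0.0, -0.0]
contact_force: [0.9, 1.3, -1.1]
gripper_width: 85.8
grasp_force: 0.0
```

send_rows:
  targets:
    - {"x": 2.19, "y": 3.02, "z": 0, "ax": 0, "ay": 0, "az": -3.65, "gripper": -1}
    - {"x": 0, "y": 0, "z": 0, "ax": 0, "ay": 0, "az": 0, "gripper": -1}
    - {"x": 0, "y": 0, "z": 0, "ax": 0, "ay": 0, "az": 0, "gripper": -1}

```text
clock: 1.68
position: [574.4, 273.2, 230.8]
ee_rot: [0.993, 0.118, -0.0, 0.0]
contact_force: [-0.2, -0.1, -0.4]
gripper_width: 85.6
grasp_force: 0.0
```

```bash
sed -i 's/ if abs(v)>1e-9//' plan.py
python3 - <<'E'
from plan import *
s=arm.read_state();print(s['position'],s['joints'].round(2),s['clock'])
plan(np.array([573.2,275,17]),RZ(13.8),g=-1)
E
```

```text
[574.38237861 273.24699459 230.82424831] [ 0.7   0.4   0.04 -0.   -1.2   1.11] 1.6833
[{"x": -0.01, "y": -0.03, "z": 3.56, "ax": 0.0, "ay": 0.01, "az": -0.04, "gripper": -1}, {"x": -0.01, "y": -0.04, "z": 3.57, "ax": 0.0, "ay": 0.0, "az": -0.04, "gripper": -1}, {"x": -0.01, "y": -0.03, "z": 3.56, "ax": 0.0, "ay": 0.01, "az": -0.04, "gripper": -1}, {"x": -0.01, "y": -0.03, "z": 3.56, "ax": 0.0, "ay": 0.0, "az": -0.04, "gripper": -1}, {"x": -0.01, "y": -0.04, "z": 3.57, "ax": 0.01, "ay": 0.01, "az": -0.03, "gripper": -1}]
[{"x": -0.02, "y": -0.03, "z": 3.56, "ax": -0.0, "ay": 0.0, "az": -0.04, "gripper": -1}]
```

send_rows:
  targets:
    - {"x": 0, "y": -0.2, "z": 3.56, "ax": 0, "ay": 0, "az": 0, "gripper": -1}
    - {"x": -0.06, "y": 0, "z": 3.56, "ax": 0, "ay": 0, "az": 0, "gripper": -1}
    - {"x": 0, "y": 0, "z": 3.56, "ax": 0, "ay": 0, "az": 0, "gripper": -1}
    - {"x": 0, "y": 0, "z": 3.56, "ax": 0, "ay": 0, "az": 0, "gripper": -1}
    - {"x": 0, "y": 0, "z": 3.56, "ax": 0, "ay": 0, "az": 0, "gripper": -1}

```text
clock: 2.1
position: [571.3, 278.0, 52.4]
ee_rot: [0.993, 0.121, 0.0, -0.0]
contact_force: [-0.2, 1.0, -1.0]
gripper_width: 85.4
grasp_force: 0.0
```

send_rows:
  targets:
    - {"x": 0, "y": 0, "z": 2.5, "ax": 0, "ay": 0, "az": 0, "gripper": -1}
    - {"x": 0, "y": 0, "z": 1.0, "ax": 0, "ay": 0, "az": 0, "gripper": -1}
    - {"x": 0, "y": 0, "z": 0, "ax": 0, "ay": 0, "az": 0, "gripper": 1}
    - {"x": 0, "y": 0, "z": 0, "ax": 0, "ay": 0, "az": 0, "gripper": 1}
    - {"x": 0, "y": 0, "z": 0, "ax": 0, "ay": 0, "az": 0, "gripper": 1}

```text
clock: 2.52
position: [573.4, 278.3, 20.6]
ee_rot: [0.993, 0.121, 0.002, -0.001]
contact_force: [0.1, 1.1, 0.6]
gripper_width: 51.7
grasp_force: 0.0
```

send_rows:
  targets:
    - {"x": 0, "y": 0, "z": 0, "ax": 0, "ay": 0, "az": 0, "gripper": 1}
    - {"x": 0, "y": 0, "z": 0, "ax": 0, "ay": 0, "az": 0, "gripper": 1}
    - {"x": 0, "y": 0, "z": 0, "ax": 0, "ay": 0, "az": 0, "gripper": 1}
    - {"x": 0, "y": 0, "z": 0, "ax": 0, "ay": 0, "az": 0, "gripper": 1}

```text
clock: 2.85
position: [573.1, 277.4, 20.4]
ee_rot: [0.993, 0.12, 0.002, -0.001]
contact_force: [-1.4, 0.7, 6.6]
gripper_width: 19.1
grasp_force: 60.7
```

send_rows:
  targets:
    - {"x": 0, "y": 0, "z": -1.5, "ax": 0, "ay": 0, "az": 0, "gripper": 1}
    - {"x": 0, "y": 0, "z": -4, "ax": 0, "ay": 0, "az": 0, "gripper": 1}
    - {"x": 0, "y": 0, "z": -4, "ax": 0, "ay": 0, "az": 0, "gripper": 1}
    - {"x": 0, "y": 0, "z": -4, "ax": 0, "ay": 0, "az": 0, "gripper": 1}
    - {"x": 0, "y": 0, "z": -4, "ax": 0, "ay": 0, "az": 0, "gripper": 1}

```text
clock: 3.27
position: [571.3, 276.3, 194.6]
ee_rot: [0.993, 0.12, -0.001, 0.0]
contact_force: [0.3, 0.3, -1.9]
gripper_width: 18.9
grasp_force: 59.4
```

send_rows:
  targets:
    - {"x": 0, "y": 0, "z": -4, "ax": 0, "ay": 0, "az": 0, "gripper": 1}
    - {"x": 0, "y": 0, "z": 0, "ax": 0, "ay": 0, "az": 0, "gripper": 1}
    - {"x": 0, "y": 0, "z": 0, "ax": 0, "ay": 0, "az": 0, "gripper": 1}

```text
clock: 3.52
position: [572.7, 277.4, 236.4]
ee_rot: [0.993, 0.12, 0.002, -0.002]
contact_force: [-0.2, -0.3, -3.1]
gripper_width: 19.0
grasp_force: 59.6
```

Run:
```python
from plan import *
s=arm.read_state();print(s['position'],s['ee_rot'],s['gripper_width'],s['clock'])
im,d=grab('top','lift'); W2=world('top',d).reshape(480,640,3)
# bar/plate check relative to tool
p=s['position'];T=R.from_quat(s['ee_rot'])
Q=T.inv().apply(W2.reshape(-1,3)-p); k=(abs(Q[:,2]-8)<6)&(abs(Q[:,0])<80)&(abs(Q[:,1])<70)
print('plate in tool',k.sum(),cv2.minAreaRect(Q[k,:2].astype('float32')),np.median(Q[k,2]))
plan(B(-10,10,90),RB,g=1)
```

```text
[572.72633096 277.43342395 236.35020637] [ 0.99277936  0.11991322  0.00245344 -0.00198713] 19.02711827054963 3.5167
plate in tool 715 ((-5.1728973388671875, -1.1299629211425781), (91.24808502197266, 81.97891235351562), 0.4689553678035736) 8.536927658261385
[{"x": -0.8, "y": 1.66, "z": 0.64, "ax": -1.75, "ay": -0.08, "az": 6.72, "gripper": 1}, {"x": -0.6, "y": 1.72, "z": 0.69, "ax": -1.75, "ay": -0.07, "az": 6.73, "gripper": 1}, {"x": -0.4, "y": 1.76, "z": 0.75, "ax": -1.75, "ay": -0.08, "az": 6.72, "gripper": 1}, {"x": -0.18, "y": 1.77, "z": 0.8, "ax": -1.75, "ay": -0.07, "az": 6.72, "gripper": 1}, {"x": 0.02, "y": 1.76, "z": 0.85, "ax": -1.75, "ay": -0.08, "az": 6.72, "gripper": 1}]
[{"x": 0.22, "y": 1.71, "z": 0.91, "ax": -1.76, "ay": -0.08, "az": 6.73, "gripper": 1}, {"x": 0.43, "y": 1.65, "z": 0.95, "ax": -1.75, "ay": -0.07, "az": 6.72, "gripper": 1}, {"x": 0.61, "y": 1.56, "z": 1.01, "ax": -1.75, "ay": -0.08, "az": 6.72, "gripper": 1}, {"x": 0.79, "y": 1.44, "z": 1.05, "ax": -1.75, "ay": -0.08, "az": 6.73, "gripper": 1}, {"x": 0.95, "y": 1.31, "z": 1.09, "ax": -1.75, "ay": -0.07, "az": 6.72, "gripper": 1}]
[{"x": 1.1, "y": 1.15, "z": 1.13, "ax": -1.75, "ay": -0.08, "az": 6.72, "gripper": 1}, {"x": 1.23, "y": 0.98, "z": 1.16, "ax": -1.75, "ay": -0.08, "az": 6.72, "gripper": 1}, {"x": 1.33, "y": 0.79, "z": 1.18, "ax": -1.75, "ay": -0.07, "az": 6.73, "gripper": 1}, {"x": 1.42, "y": 0.6, "z": 1.21, "ax": -1.75, "ay": -0.08, "az": 6.72, "gripper": 1}]
```

send_rows:
  targets:
    - {"x": -0.8, "y": 1.66, "z": 0.64, "ax": -1.75, "ay": -0.08, "az": 6.72, "gripper": 1}
    - {"x": -0.6, "y": 1.72, "z": 0.69, "ax": -1.75, "ay": -0.07, "az": 6.73, "gripper": 1}
    - {"x": -0.4, "y": 1.76, "z": 0.75, "ax": -1.75, "ay": -0.08, "az": 6.72, "gripper": 1}
    - {"x": -0.18, "y": 1.77, "z": 0.8, "ax": -1.75, "ay": -0.07, "az": 6.72, "gripper": 1}
    - {"x": 0.02, "y": 1.76, "z": 0.85, "ax": -1.75, "ay": -0.08, "az": 6.72, "gripper": 1}

```text
clock: 3.98
position: [551.2, 185.0, 198.3]
ee_rot: [0.982, -0.175, 0.004, 0.077]
contact_force: [-0.6, -0.0, -1.9]
gripper_width: 18.7
grasp_force: 59.5
```

send_rows:
  targets:
    - {"x": 0.22, "y": 1.71, "z": 0.91, "ax": -1.76, "ay": -0.08, "az": 6.73, "gripper": 1}
    - {"x": 0.43, "y": 1.65, "z": 0.95, "ax": -1.75, "ay": -0.07, "az": 6.72, "gripper": 1}
    - {"x": 0.61, "y": 1.56, "z": 1.01, "ax": -1.75, "ay": -0.08, "az": 6.72, "gripper": 1}
    - {"x": 0.79, "y": 1.44, "z": 1.05, "ax": -1.75, "ay": -0.08, "az": 6.73, "gripper": 1}
    - {"x": 0.95, "y": 1.31, "z": 1.09, "ax": -1.75, "ay": -0.07, "az": 6.72, "gripper": 1}

```text
clock: 4.4
position: [532.1, 95.1, 166.7]
ee_rot: [0.88, -0.451, 0.01, 0.146]
contact_force: [0.0, 0.1, -2.6]
gripper_width: 18.8
grasp_force: 59.5
```

send_rows:
  targets:
    - {"x": 1.1, "y": 1.15, "z": 1.13, "ax": -1.75, "ay": -0.08, "az": 6.72, "gripper": 1}
    - {"x": 1.23, "y": 0.98, "z": 1.16, "ax": -1.75, "ay": -0.08, "az": 6.72, "gripper": 1}
    - {"x": 1.33, "y": 0.79, "z": 1.18, "ax": -1.75, "ay": -0.07, "az": 6.73, "gripper": 1}
    - {"x": 1.42, "y": 0.6, "z": 1.21, "ax": -1.75, "ay": -0.08, "az": 6.72, "gripper": 1}
    - {"x": 0, "y": 0, "z": 0, "ax": 0, "ay": 0, "az": 0, "gripper": 1}

```text
clock: 4.82
position: [515.5, 21.2, 140.0]
ee_rot: [0.741, -0.643, 0.012, 0.193]
contact_force: [-0.5, -1.3, -3.4]
gripper_width: 18.8
grasp_force: 59.5
```

Run:
```python
from plan import *
s=arm.read_state();T=R.from_quat(s['ee_rot']);print(Rj.T@(s['position']-bed),T.as_matrix().round(3).tolist(),s['gripper_width'],s['clock'],s['joints'].round(2))
im,d=grab('top','hov')
Q=(world('top',d)-bed)@Rj; tz=(Rj.T@(s['position']-bed))[2]-8.5
k=(abs(Q[:,2]-tz)<5)&(abs(Q[:,0]+10)<80)&(abs(Q[:,1]-10)<70)
print('plate in bed',k.sum(),cv2.minAreaRect(Q[k,:2].astype('float32')),np.percentile(Q[k],[2,50,98],axis=0).round(1).tolist())
plan(B(-10,10,21.5),RB,g=1,n_=3)
```

```text
[-11.54026256  11.52370046  85.20731258] [[0.172, -0.958, -0.231], [-0.949, -0.097, -0.301], [0.266, 0.271, -0.925]] 18.828945413186943 4.8167 [ 0.45  0.44 -0.29  0.18 -1.21 -0.41]
plate in bed 669 ((-12.137020111083984, 13.41864013671875), (82.81365966796875, 100.91638946533203), 89.22997283935547) [[-61.4, -24.1, 72.6], [-25.2, 32.9, 76.5], [36.3, 53.5, 80.1]]
[{"x": -0.03, "y": -0.03, "z": 2.17, "ax": 0.12, "ay": -0.04, "az": -0.01, "gripper": 1}, {"x": -0.03, "y": -0.03, "z": 2.18, "ax": 0.13, "ay": -0.04, "az": -0.01, "gripper": 1}, {"x": -0.03, "y": -0.02, "z": 2.17, "ax": 0.12, "ay": -0.03, "az": -0.01, "gripper": 1}]
```

send_rows:
  targets:
    - {"x": 0, "y": 0, "z": 2.2, "ax": 0.35, "ay": -0.1, "az": 0, "gripper": 1}
    - {"x": 0, "y": 0, "z": 2.0, "ax": 0, "ay": 0, "az": 0, "gripper": 1}
    - {"x": 0, "y": 0, "z": 1.2, "ax": 0, "ay": 0, "az": 0, "gripper": 1}
    - {"x": 0, "y": 0, "z": 0.6, "ax": 0, "ay": 0, "az": 0, "gripper": 1}
    - {"x": 0, "y": 0, "z": 0, "ax": 0, "ay": 0, "az": 0, "gripper": 1}

```text
clock: 5.28
position: [504.3, 6.1, 86.6]
ee_rot: [0.744, -0.641, 0.015, 0.187]
contact_force: [0.0, -0.4, -3.5]
gripper_width: 19.2
grasp_force: 59.6
```

Run:
```python
from plan import *
s=arm.read_state();print(Rj.T@(s['position']-bed),s['contact_force'])
im,d=grab('top','hov2')
Q=(world('top',d)-bed)@Rj; tz=(Rj.T@(s['position']-bed))[2]-8.5
k=(abs(Q[:,2]-tz)<4)&(abs(Q[:,0]+10)<60)&(abs(Q[:,1]-10)<50)
print('plate in bed',k.sum(),np.percentile(Q[k],[2,50,98],axis=0).round(1).tolist())
```

```text
[-9.88511767  9.82079332 28.62591549] [ 1.45621190e-03 -3.50000573e-01 -3.49449832e+00]
plate in bed 607 [[-59.3, -26.3, 16.5], [-23.7, 30.6, 19.8], [38.9, 51.8, 23.6]]
```

send_rows:
  targets:
    - {"x": 0, "y": 0, "z": 0.4, "ax": 0, "ay": 0, "az": 0, "gripper": 1}
    - {"x": 0, "y": 0, "z": 0.25, "ax": 0, "ay": 0, "az": 0, "gripper": 1}
    - {"x": 0, "y": 0, "z": 0, "ax": 0, "ay": 0, "az": 0, "gripper": 1}
    - {"x": 0, "y": 0, "z": 0, "ax": 0, "ay": 0, "az": 0, "gripper": 1}

```text
clock: 5.67
position: [504.5, 4.6, 82.3]
ee_rot: [0.744, -0.642, 0.016, 0.186]
contact_force: [0.6, 0.0, -1.9]
gripper_width: 19.0
grasp_force: 59.6
```

send_rows:
  targets:
    - {"x": 0, "y": 0, "z": 0, "ax": 0, "ay": 0, "az": 0, "gripper": -1}
    - {"x": 0, "y": 0, "z": 0, "ax": 0, "ay": 0, "az": 0, "gripper": -1}
    - {"x": 0, "y": 0, "z": 0, "ax": 0, "ay": 0, "az": 0, "gripper": -1}
    - {"x": 0, "y": 0, "z": 0, "ax": 0, "ay": 0, "az": 0, "gripper": -1}
    - {"x": 0, "y": 0, "z": 0, "ax": 0, "ay": 0, "az": 0, "gripper": -1}

```text
clock: 6.08
position: [504.4, 4.4, 82.3]
ee_rot: [0.744, -0.642, 0.016, 0.186]
contact_force: [0.7, 0.1, 0.8]
gripper_width: 78.1
grasp_force: 0.0
```

send_rows:
  targets:
    - {"x": 0, "y": 0, "z": -1, "ax": 0, "ay": 0, "az": 0, "gripper": -1}
    - {"x": 0, "y": 0, "z": -3, "ax": 0, "ay": 0, "az": 0, "gripper": -1}
    - {"x": 0, "y": 0, "z": -4, "ax": 0, "ay": 0, "az": 0, "gripper": -1}
    - {"x": 0, "y": 0, "z": -4, "ax": 0, "ay": 0, "az": 0, "gripper": -1}
    - {"x": 0, "y": 0, "z": 0, "ax": 0, "ay": 0, "az": 0, "gripper": 1}

```text
clock: 6.5
position: [535.7, 42.6, 201.1]
ee_rot: [0.745, -0.642, 0.021, 0.179]
contact_force: [0.3, -0.2, 0.7]
gripper_width: 75.3
grasp_force: 0.0
```

```bash
cat > chk.py <<'E'
from plan import *
import sys
def chk(tag):
    s=arm.read_state();print('tool in bed',Rj.T@(s['position']-bed),s['clock'],s['contact_force'].round(1),s['gripper_width'])
    im,d=grab('top',tag); Q=(world('top',d)-bed)@Rj; C=im.reshape(-1,3).astype(int)
    k=(abs(Q[:,2]-12)<3)&(abs(Q[:,0])<75)&(Q[:,1]>-38)&(Q[:,1]<60)&(C[:,0]<1.5*C[:,1])
    r=k; print('plate',r.sum(),cv2.minAreaRect(Q[r,:2].astype('float32')),np.percentile(Q[r],[2,50,98],axis=0).round(1).tolist())
    b=(abs(Q[:,2]-48)<3)&(abs(Q[:,0])<60)&(abs(Q[:,1])<40); print('bar',b.sum(),cv2.minAreaRect(Q[b,:2].astype('float32')) if b.sum() else '')
    p=(C.max(1)<45)&(Q[:,2]>8)&(Q[:,2]<37)&(Q[:,0]>-125)&(Q[:,0]<-35)&(abs(Q[:,1]-4)<27)
    p=p&(Q[:,2]>14)
    print('pad',p.sum(),np.percentile(Q[p,0],[3,20,50,80,97]).round(1))
    return im,Q
if __name__=='__main__':
    im,Q=chk(sys.argv[1]); a=cv2.resize(im[160:280,260:440][:,:,::-1],(780,520),interpolation=cv2.INTER_CUBIC)
    cv2.imwrite(f'pics/{sys.argv[1]}.png',np.clip(a*1.6,0,255).astype('uint8'))
E
python3 chk.py placed
python3 - <<'E'
from plan import *
print('to trigger');plan(B(-266,26,135),RB,g=1)
E
```

```text
tool in bed [-10.82139333   5.97428971 152.76676507] 6.5 [ 0.3 -0.2  0.7] 75.29873336510569
plate 571 ((-0.5296211242675781, 1.3527107238769531), (78.85690307617188, 100.21874237060547), 89.62626647949219) [[-49.3, -37.2, 9.4], [-8.2, 16.5, 12.0], [47.4, 39.4, 14.7]]
bar 165 ((-1.5632858276367188, 0.1873149871826172), (68.98046875, 20.95533561706543), 0.4322473704814911)
pad 111 [-104.5 -103.3  -99.6  -46.1  -35.3]
to trigger
[{"x": 3.65, "y": 0.26, "z": 0.18, "ax": -0.14, "ay": 0.02, "az": -0.0, "gripper": 1}, {"x": 3.66, "y": 0.27, "z": 0.19, "ax": -0.13, "ay": 0.02, "az": -0.01, "gripper": 1}, {"x": 3.65, "y": 0.26, "z": 0.19, "ax": -0.14, "ay": 0.01, "az": 0.0, "gripper": 1}, {"x": 3.65, "y": 0.26, "z": 0.18, "ax": -0.14, "ay": 0.02, "az": -0.0, "gripper": 1}, {"x": 3.66, "y": 0.27, "z": 0.19, "ax": -0.14, "ay": 0.02, "az": -0.0, "gripper": 1}]
[{"x": 3.65, "y": 0.26, "z": 0.2, "ax": -0.13, "ay": 0.02, "az": -0.01, "gripper": 1}, {"x": 3.66, "y": 0.26, "z": 0.19, "ax": -0.14, "ay": 0.02, "az": 0.0, "gripper": 1}]
```

View pics/placed.png

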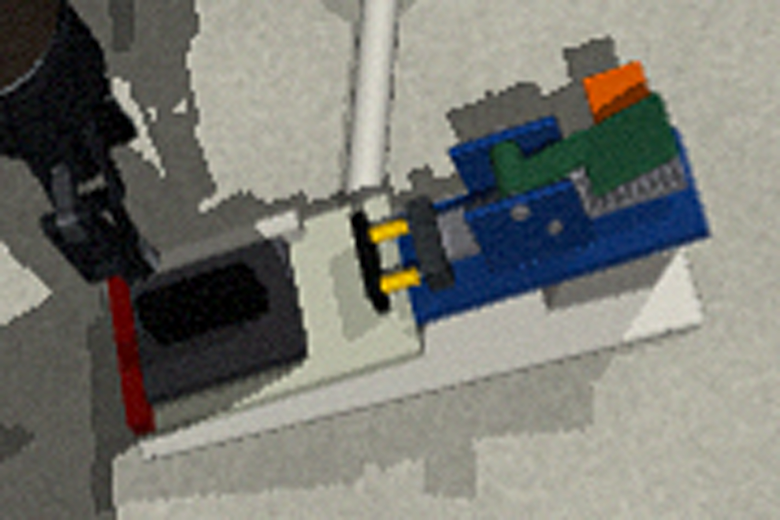

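The plate lies snug in the corner: red fence at (125,360), plate at (220,320), pad at (370,262). The trigger is next.

send_rows:
  targets:
    - {"x": 3.65, "y": 0.26, "z": 0.18, "ax": -0.14, "ay": 0, "az": 0, "gripper": 1}
    - {"x": 3.65, "y": 0.26, "z": 0.19, "ax": -0.14, "ay": 0, "az": 0, "gripper": 1}
    - {"x": 3.65, "y": 0.26, "z": 0.19, "ax": -0.14, "ay": 0, "az": 0, "gripper": 1}
    - {"x": 3.65, "y": 0.26, "z": 0.18, "ax": -0.14, "ay": 0, "az": 0, "gripper": 1}
    - {"x": 3.66, "y": 0.26, "z": 0.19, "ax": -0.14, "ay": 0, "az": 0, "gripper": 1}

```text
clock: 6.97
position: [546.7, -139.1, 235.7]
ee_rot: [0.743, -0.642, 0.011, 0.191]
contact_force: [0.0, 0.9, 0.1]
gripper_width: 4.9
grasp_force: 0.0
```

send_rows:
  targets:
    - {"x": 3.65, "y": 0.2, "z": 0.2, "ax": -0.13, "ay": 0, "az": 0, "gripper": 1}
    - {"x": 3.65, "y": 0.2, "z": 0.19, "ax": -0.14, "ay": 0, "az": 0, "gripper": 1}
    - {"x": 0, "y": 0, "z": 0, "ax": 0, "ay": 0, "az": 0, "gripper": 1}
    - {"x": 0, "y": 0, "z": 0, "ax": 0, "ay": 0, "az": 0, "gripper": 1}

```text
clock: 7.3
position: [554.7, -210.1, 251.9]
ee_rot: [0.741, -0.643, 0.009, 0.193]
contact_force: [-0.9, 0.8, -0.6]
gripper_width: 0.0
grasp_force: 0.0
```

Run:
```python
from chk import *
im,Q=chk('t0'); s=arm.read_state();print(s['joints'].round(2))
plan(B(-266,25,100),RB,g=1)
```

```text
tool in bed [-267.23198762   27.58113679  128.89708623] 7.3 [-0.9  0.8 -0.6] 0.012374017653990257
plate 20 ((-49.195396423339844, 0.6873855590820312), (76.91353607177734, 3.045459508895874), 89.28333282470703) [[-50.9, -37.4, 9.7], [-49.7, -18.5, 11.7], [-47.5, 38.5, 13.7]]
bar 0 
pad 94 [-116.6 -103.8 -101.3  -98.1  -86.1]
[ 0.05  0.4  -0.08  0.3  -1.36 -0.01]
[{"x": -0.0, "y": -0.27, "z": 2.91, "ax": 0.73, "ay": 0.08, "az": -0.05, "gripper": 1}]
```

send_rows:
  targets:
    - {"x": 0, "y": -0.27, "z": 2.9, "ax": 0.7, "ay": 0, "az": 0, "gripper": 1}
    - {"x": 0, "y": 0, "z": 2.0, "ax": 0, "ay": 0, "az": 0, "gripper": 1}
    - {"x": 0, "y": 0, "z": 2.0, "ax": 0, "ay": 0, "az": 0, "gripper": 1}
    - {"x": 0, "y": 0, "z": 1.2, "ax": 0, "ay": 0, "az": 0, "gripper": 1}
    - {"x": 0, "y": 0, "z": 0, "ax": 0, "ay": 0, "az": 0, "gripper": 1}

```text
clock: 7.77
position: [540.1, -231.0, 175.7]
ee_rot: [0.744, -0.641, 0.014, 0.188]
contact_force: [0.9, 1.1, 4.5]
gripper_width: 0.3
grasp_force: 1.9
```

```bash
python3 chk.py t1
```

```text
tool in bed [-264.54903111   23.82027942   48.62993189] 7.7667 [0.9 1.1 4.5] 0.2788594048169446Traceback (most recent call last):
  File "chk.py", line 14, in <module>
    im,Q=chk(sys.argv[1]); a=cv2.resize(im[160:280,260:440][:,:,::-1],(780,520),interpolation=cv2.INTER_CUBIC)
         ~~~^^^^^^^^^^^^^
  File "chk.py", line 7, in chk
    r=k; print('plate',r.sum(),cv2.minAreaRect(Q[r,:2].astype('float32')),np.percentile(Q[r],[2,50,98],axis=0).round(1).tolist())
                                                                          ~~~~~~~~~~~~~^^^^^^^^^^^^^^^^^^^^^^^
    return _quantile_unchecked(
        a, q, axis, out, overwrite_input, method, keepdims, weights)
    return _ureduce(a,
                    func=_quantile_ureduce_func,
    ...<5 lines>...
                    overwrite_input=overwrite_input,
                    method=method)
    r = func(a, **kwargs)
    result = _quantile(arr,
                       quantiles=q,
    ...<2 lines>...
                       out=out,
                       weights=wgt)
    slices_having_nans = np.isnan(arr[-1, ...])
                                  ~~~^^^^^^^^^
IndexError: index -1 is out of bounds for axis 0 with size 0
```

send_rows:
  targets:
    - {"x": 0, "y": 0, "z": 0.8, "ax": 0, "ay": 0, "az": 0, "gripper": 1}
    - {"x": 0, "y": 0, "z": 0, "ax": 0, "ay": 0, "az": 0, "gripper": 1}
    - {"x": 0, "y": 0, "z": 0, "ax": 0, "ay": 0, "az": 0, "gripper": 1}

```text
clock: 8.07
position: [540.3, -233.4, 171.7]
ee_rot: [0.744, -0.641, 0.016, 0.187]
contact_force: [1.1, 2.5, 5.8]
gripper_width: 0.2
grasp_force: 2.9
```

send_rows:
  targets:
    - {"x": 0, "y": 0, "z": -2, "ax": 0, "ay": 0, "az": 0, "gripper": 1}
    - {"x": 0, "y": 0, "z": -2, "ax": 0, "ay": 0, "az": 0, "gripper": 1}
    - {"x": 0, "y": 0, "z": -2, "ax": 0, "ay": 0, "az": 0, "gripper": 1}
    - {"x": 0, "y": 0, "z": -2, "ax": 0, "ay": 0, "az": 0, "gripper": 1}
    - {"x": 0, "y": 0, "z": 0, "ax": 0, "ay": 0, "az": 0, "gripper": 1}

```text
clock: 8.48
position: [558.5, -209.3, 247.9]
ee_rot: [0.744, -0.641, 0.018, 0.186]
contact_force: [0.7, -0.4, 1.0]
gripper_width: -0.2
grasp_force: 0.0
```

```bash
cat > pad.py <<'E'
from plan import *
import sys
t=sys.argv[1]; s=arm.read_state();print('tool',(Rj.T@(s['position']-bed)).round(1),s['contact_force'].round(1),s['clock'])
for n_ in('top','side'):
    im,d=grab(n_,n_+t); Q=(world(n_,d)-bed)@Rj; C=im.reshape(-1,3).astype(int)
    y=(C[:,0]>1.4*C[:,2])&(C[:,1]>1.4*C[:,2])&(C[:,0]>70)&(Q[:,2]>8)&(Q[:,2]<40)&(Q[:,0]>-160)&(Q[:,0]<-30)&(abs(Q[:,1])<40)
    p=(C.max(1)<50)&(Q[:,2]>20)&(Q[:,2]<36)&(Q[:,0]>-130)&(Q[:,0]<-38)&(abs(Q[:,1])<36)
    e=(abs(Q[:,2]-12)<2.5)&(Q[:,0]>-58)&(Q[:,0]<-40)&(abs(Q[:,1])<36)
    for nm,k in(('yellow',y),('black',p),('edge',e)):
        if k.sum()>2: print(n_,nm,k.sum(),'x',np.percentile(Q[k,0],[3,25,50,75,97]).round(1))
if len(sys.argv)>2:
    im=np.load('top'+t+'.npz')['im']; a=cv2.resize(im[160:280,260:440][:,:,::-1],(780,520),interpolation=cv2.INTER_CUBIC)
    cv2.imwrite(f'pics/{t}.png',np.clip(a*1.6,0,255).astype('uint8'))
E
python3 pad.py a1
python3 - <<'E'
import numpy as np
E
```

```text
tool [-266.1   22.8  126.3] [ 0.7 -0.4  1. ] 8.4833
top black 199 x [-129.5 -124.1 -117.4  -88.3  -83. ]
top edge 30 x [-50.1 -49.7 -48.8 -46.6 -45.3]
side yellow 10 x [-114.7 -107.2 -103.8 -100.5  -95.4]
side black 55 x [-129.  -119.   -91.3  -86.6  -39.8]
side edge 17 x [-55.6 -50.  -47.1 -45.3 -40.2]
```

send_rows:
  targets:
    - {"x": 0, "y": 0, "z": 2.6, "ax": 0, "ay": 0, "az": 0, "gripper": 1}
    - {"x": 0, "y": 0, "z": 2.0, "ax": 0, "ay": 0, "az": 0, "gripper": 1}
    - {"x": 0, "y": 0, "z": 2.0, "ax": 0, "ay": 0, "az": 0, "gripper": 1}
    - {"x": 0, "y": 0, "z": 2.0, "ax": 0, "ay": 0, "az": 0, "gripper": 1}
    - {"x": 0, "y": 0, "z": 0, "ax": 0, "ay": 0, "az": 0, "gripper": 1}

```text
clock: 9.0
position: [541.9, -238.1, 170.2]
ee_rot: [0.745, -0.64, 0.021, 0.188]
contact_force: [4.2, -5.0, 18.3]
gripper_width: -0.2
grasp_force: 9.7
```

send_rows:
  targets:
    - {"x": 0, "y": 0, "z": 0, "ax": 0, "ay": 0, "az": 0, "gripper": 1}
    - {"x": 0, "y": 0, "z": -2.6, "ax": 0, "ay": 0, "az": 0, "gripper": 1}
    - {"x": 0, "y": 0, "z": -3, "ax": 0, "ay": 0, "az": 0, "gripper": 1}
    - {"x": 0, "y": 0, "z": -3, "ax": 0, "ay": 0, "az": 0, "gripper": 1}
    - {"x": 0, "y": 0, "z": 0, "ax": 0, "ay": 0, "az": 0, "gripper": 1}

```text
clock: 9.42
position: [559.0, -209.9, 248.6]
ee_rot: [0.744, -0.642, 0.018, 0.185]
contact_force: [0.6, 0.0, 0.7]
gripper_width: -0.1
grasp_force: 0.0
```

```bash
python3 pad.py a2
```

```text
tool [-267.    22.6  126.8] [0.6 0.  0.7] 9.4167
top black 257 x [-127.8 -115.2 -106.8  -76.   -69.5]
top edge 23 x [-50.4 -49.6 -48.8 -48.2 -46. ]
side yellow 11 x [-100.3  -92.5  -89.7  -84.2  -78.7]
side black 71 x [-119.7 -114.9  -78.9  -76.1  -38.1]
side edge 13 x [-56.5 -52.1 -47.7 -43.9 -41.4]
```

send_rows:
  targets:
    - {"x": 0, "y": 0, "z": 2.6, "ax": 0, "ay": 0, "az": 0, "gripper": 1}
    - {"x": 0, "y": 0, "z": 2.0, "ax": 0, "ay": 0, "az": 0, "gripper": 1}
    - {"x": 0, "y": 0, "z": 2.0, "ax": 0, "ay": 0, "az": 0, "gripper": 1}
    - {"x": 0, "y": 0, "z": 1.9, "ax": 0, "ay": 0, "az": 0, "gripper": 1}
    - {"x": 0, "y": 0, "z": 0, "ax": 0, "ay": 0, "az": 0, "gripper": 1}

```text
clock: 9.93
position: [541.4, -238.3, 170.3]
ee_rot: [0.745, -0.64, 0.021, 0.188]
contact_force: [5.8, -4.8, 18.6]
gripper_width: -0.0
grasp_force: 9.7
```

send_rows:
  targets:
    - {"x": 0, "y": 0, "z": 0, "ax": 0, "ay": 0, "az": 0, "gripper": 1}
    - {"x": 0, "y": 0, "z": -2.5, "ax": 0, "ay": 0, "az": 0, "gripper": 1}
    - {"x": 0, "y": 0, "z": -3, "ax": 0, "ay": 0, "az": 0, "gripper": 1}
    - {"x": 0, "y": 0, "z": -3, "ax": 0, "ay": 0, "az": 0, "gripper": 1}
    - {"x": 0, "y": 0, "z": 0, "ax": 0, "ay": 0, "az": 0, "gripper": 1}

```text
clock: 10.35
position: [558.5, -210.2, 247.7]
ee_rot: [0.744, -0.642, 0.018, 0.186]
contact_force: [0.1, -0.5, 0.2]
gripper_width: 0.2
grasp_force: 0.0
```

```bash
python3 pad.py a3
```

```text
tool [-267.    22.9  125.8] [ 0.1 -0.5  0.2] 10.35
top black 307 x [-127.8 -108.   -96.3  -62.6  -55.5]
top edge 20 x [-52.7 -49.4 -49.1 -47.3 -46.3]
side yellow 11 x [-93.7 -77.6 -74.4 -70.7 -66.4]
side black 72 x [-106.2 -102.2  -70.2  -63.3  -41.1]
side edge 8 x [-54.  -51.7 -47.6 -46.3 -43.1]
```

Pad front is now at about −55, so the jaw is at about 0.055. One more stroke.

send_rows:
  targets:
    - {"x": 0, "y": 0, "z": 2.5, "ax": 0, "ay": 0, "az": 0, "gripper": 1}
    - {"x": 0, "y": 0, "z": 2.0, "ax": 0, "ay": 0, "az": 0, "gripper": 1}
    - {"x": 0, "y": 0, "z": 2.0, "ax": 0, "ay": 0, "az": 0, "gripper": 1}
    - {"x": 0, "y": 0, "z": 1.9, "ax": 0, "ay": 0, "az": 0, "gripper": 1}
    - {"x": 0, "y": 0, "z": 0, "ax": 0, "ay": 0, "az": 0, "gripper": 1}

```text
clock: 10.87
position: [541.5, -238.1, 170.4]
ee_rot: [0.745, -0.64, 0.02, 0.188]
contact_force: [5.5, -5.3, 16.4]
gripper_width: 0.1
grasp_force: 9.2
```

send_rows:
  targets:
    - {"x": 0, "y": 0, "z": 0, "ax": 0, "ay": 0, "az": 0, "gripper": 1}
    - {"x": 0, "y": 0, "z": -2.5, "ax": 0, "ay": 0, "az": 0, "gripper": 1}
    - {"x": 0, "y": 0, "z": -3, "ax": 0, "ay": 0, "az": 0, "gripper": 1}
    - {"x": 0, "y": 0, "z": -3, "ax": 0, "ay": 0, "az": 0, "gripper": 1}
    - {"x": 0, "y": 0, "z": 0, "ax": 0, "ay": 0, "az": 0, "gripper": 1}

```text
clock: 11.28
position: [558.5, -210.1, 248.2]
ee_rot: [0.744, -0.642, 0.017, 0.186]
contact_force: [1.0, -0.3, 0.7]
gripper_width: 0.0
grasp_force: 0.0
```

```bash
python3 pad.py a4 v
```

```text
tool [-267.    23.   126.3] [ 1.  -0.3  0.7] 11.2833
top black 344 x [-126.4 -106.9  -86.4  -75.1  -52.7]
top edge 9 x [-57.7 -57.1 -54.9 -52.3 -48.9]
side yellow 4 x [-67.2 -67.  -66.4 -64.7 -61.4]
side black 62 x [-93.2 -88.3 -81.8 -58.6 -42.5]
side edge 3 x [-57.9 -57.5 -57.1 -54.  -51.2]
```

View pics/a4.png

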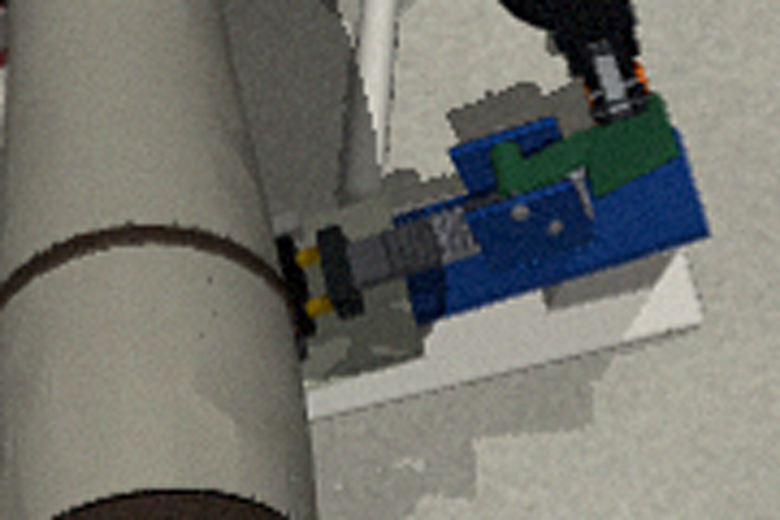

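The jaw block has moved on another 13 mm and the stems at (310,255) are short, so the plate is clamped. I'll wait while hovering over the release.

send_rows:
  targets:
    - {"x": 0, "y": -2.2, "z": 0, "ax": 0, "ay": 0, "az": 0, "gripper": 1}
    - {"x": 0, "y": -2.2, "z": 0, "ax": 0, "ay": 0, "az": 0, "gripper": 1}
    - {"x": 0, "y": -2.1, "z": 0, "ax": 0, "ay": 0, "az": 0, "gripper": 1}
    - {"x": 0, "y": 0, "z": 0, "ax": 0, "ay": 0, "az": 0, "gripper": 1}
    - {"x": 0, "y": 0, "z": 0, "ax": 0, "ay": 0, "az": 0, "gripper": 1}

```text
clock: 11.8
position: [617.1, -203.7, 223.7]
ee_rot: [0.743, -0.641, 0.011, 0.19]
contact_force: [-0.7, -0.4, -1.0]
gripper_width: -0.4
grasp_force: 0.0
```

send_rows:
  targets:
    - {"x": 0, "y": 0, "z": 0, "ax": 0, "ay": 0, "az": 0, "gripper": 1}
    - {"x": 0, "y": 0, "z": 0, "ax": 0, "ay": 0, "az": 0, "gripper": 1}
    - {"x": 0, "y": 0, "z": 0, "ax": 0, "ay": 0, "az": 0, "gripper": 1}
    - {"x": 0, "y": 0, "z": 0, "ax": 0, "ay": 0, "az": 0, "gripper": 1}
    - {"x": 0, "y": 0, "z": 0, "ax": 0, "ay": 0, "az": 0, "gripper": 1}

```text
clock: 12.22
position: [618.3, -203.6, 228.4]
ee_rot: [0.743, -0.642, 0.015, 0.187]
contact_force: [0.4, -0.2, 0.4]
gripper_width: 0.1
grasp_force: 0.0
```

send_rows:
  targets:
    - {"x": 0, "y": 0, "z": 0, "ax": 0, "ay": 0, "az": 0, "gripper": 1}
    - {"x": 0, "y": 0, "z": 0, "ax": 0, "ay": 0, "az": 0, "gripper": 1}
    - {"x": 0, "y": 0, "z": 0, "ax": 0, "ay": 0, "az": 0, "gripper": 1}
    - {"x": 0, "y": 0, "z": 0, "ax": 0, "ay": 0, "az": 0, "gripper": 1}
    - {"x": 0, "y": 0, "z": 0, "ax": 0, "ay": 0, "az": 0, "gripper": 1}

```text
clock: 12.63
position: [618.6, -203.5, 227.9]
ee_rot: [0.743, -0.642, 0.014, 0.188]
contact_force: [-0.1, 0.5, 0.5]
gripper_width: -0.0
grasp_force: 0.0
```

send_rows:
  targets:
    - {"x": 0, "y": 0, "z": 0, "ax": 0, "ay": 0, "az": 0, "gripper": 1}
    - {"x": 0, "y": 0, "z": 0, "ax": 0, "ay": 0, "az": 0, "gripper": 1}
    - {"x": 0, "y": 0, "z": 0, "ax": 0, "ay": 0, "az": 0, "gripper": 1}
    - {"x": 0, "y": 0, "z": 0, "ax": 0, "ay": 0, "az": 0, "gripper": 1}
    - {"x": 0, "y": 0, "z": 0, "ax": 0, "ay": 0, "az": 0, "gripper": 1}

```text
clock: 13.05
position: [618.6, -203.5, 227.9]
ee_rot: [0.743, -0.642, 0.014, 0.188]
contact_force: [-0.4, 0.6, 0.3]
gripper_width: -0.2
grasp_force: 0.0
```

send_rows:
  targets:
    - {"x": 0, "y": 0, "z": 0, "ax": 0, "ay": 0, "az": 0, "gripper": 1}
    - {"x": 0, "y": 0, "z": 0, "ax": 0, "ay": 0, "az": 0, "gripper": 1}
    - {"x": 0, "y": 0, "z": 0, "ax": 0, "ay": 0, "az": 0, "gripper": 1}
    - {"x": 0, "y": 0, "z": 0, "ax": 0, "ay": 0, "az": 0, "gripper": 1}
    - {"x": 0, "y": 0, "z": 0, "ax": 0, "ay": 0, "az": 0, "gripper": 1}

```text
clock: 13.47
position: [618.6, -203.5, 227.9]
ee_rot: [0.743, -0.642, 0.014, 0.188]
contact_force: [-0.4, 0.8, 1.0]
gripper_width: 0.0
grasp_force: 0.0
```

send_rows:
  targets:
    - {"x": 0, "y": 0, "z": 0, "ax": 0, "ay": 0, "az": 0, "gripper": 1}
    - {"x": 0, "y": 0, "z": 0, "ax": 0, "ay": 0, "az": 0, "gripper": 1}
    - {"x": 0, "y": 0, "z": 0, "ax": 0, "ay": 0, "az": 0, "gripper": 1}
    - {"x": 0, "y": 0, "z": 0, "ax": 0, "ay": 0, "az": 0, "gripper": 1}
    - {"x": 0, "y": 0, "z": 0, "ax": 0, "ay": 0, "az": 0, "gripper": 1}

```text
clock: 13.88
position: [618.6, -203.5, 227.9]
ee_rot: [0.743, -0.642, 0.014, 0.188]
contact_force: [0.3, 0.1, 0.2]
gripper_width: 0.0
grasp_force: 0.0
```

```bash
python3 pad.py b1
python3 - <<'E'
from plan import *
z=np.load('sideb1.npz');im=z['im'];Q=(world('side',z['d'])-bed)@Rj;C=im.reshape(-1,3).astype(int)
og=(C[:,0]>1.5*C[:,1])&(C[:,0]>2*C[:,2])&(Q[:,0]<-200)&(Q[:,0]>-320)&(Q[:,2]>30)&(Q[:,2]<90)&(abs(Q[:,1])<80)
print('orange',og.sum(),np.percentile(Q[og],[3,50,97],axis=0).round(1).tolist())
gr=(C[:,1]>C[:,0]*1.3)&(C[:,1]>C[:,2]*1.15)&(Q[:,2]>30)&(Q[:,2]<150)&(abs(Q[:,1])<80)&(Q[:,0]<-150)&(Q[:,0]>-330)
print('green',np.percentile(Q[gr],[3,50,97],axis=0).round(1).tolist())
plan(B(-265,-42,66),RB,g=1)
a=cv2.resize(im[215:315,280:420][:,:,::-1],(798,570),interpolation=cv2.INTER_CUBIC)
cv2.imwrite('pics/b1.png',np.clip(a*1.4,0,255).astype('uint8'))
E
```

```text
tool [-265.9  -40.7  122.7] [0.3 0.1 0.2] 13.8833
top yellow 5 x [-64.9 -64.1 -61.2 -60.  -59.4]
top black 359 x [-127.4 -107.6  -86.8  -74.4  -51.8]
top edge 34 x [-56.9 -48.  -45.2 -43.7 -41. ]
side yellow 13 x [-73.9 -68.4 -63.6 -62.1 -58. ]
side black 79 x [-93.5 -88.6 -81.  -59.6 -39. ]
side edge 5 x [-52.1 -50.8 -49.  -48.8 -43.2]
orange 41 [[-284.9, -46.3, 50.2], [-271.3, -30.0, 53.0], [-257.9, -14.7, 55.0]]
green [[-288.5, 17.7, 81.2], [-277.4, 41.4, 90.4], [-250.6, 47.9, 96.6]]
[{"x": -0.05, "y": -0.06, "z": 2.84, "ax": -0.05, "ay": 0.0, "az": 0.0, "gripper": 1}, {"x": -0.04, "y": -0.06, "z": 2.83, "ax": -0.06, "ay": 0.01, "az": 0.01, "gripper": 1}]
```

View pics/b1.png

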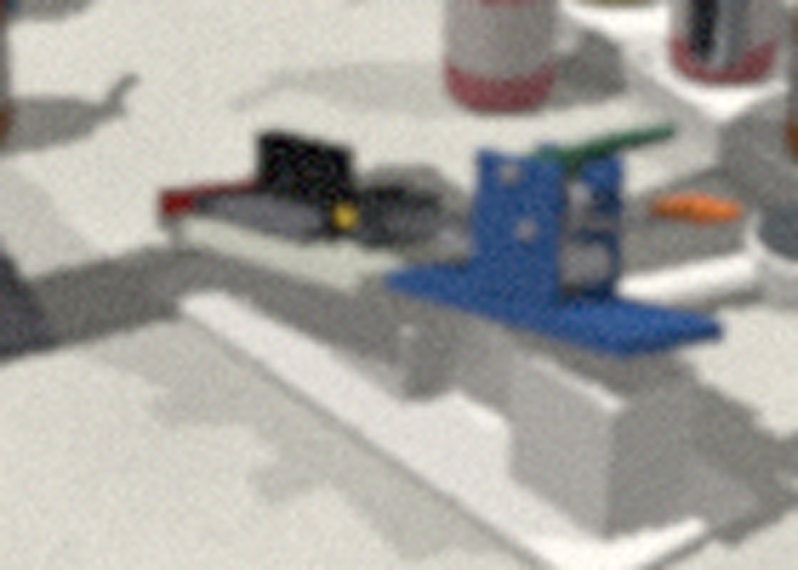

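Side crop: the pad is against the plate at (330,215), the stem is squeezed at (345,215), and the trigger (610,145) and release (695,207) are both up. Pressing the release.

send_rows:
  targets:
    - {"x": 0, "y": -0.1, "z": 2.8, "ax": 0, "ay": 0, "az": 0, "gripper": 1}
    - {"x": 0, "y": 0, "z": 2.8, "ax": 0, "ay": 0, "az": 0, "gripper": 1}
    - {"x": 0, "y": 0, "z": 1.8, "ax": 0, "ay": 0, "az": 0, "gripper": 1}
    - {"x": 0, "y": 0, "z": 1.4, "ax": 0, "ay": 0, "az": 0, "gripper": 1}
    - {"x": 0, "y": 0, "z": 0, "ax": 0, "ay": 0, "az": 0, "gripper": 1}

```text
clock: 14.4
position: [601.3, -230.5, 148.1]
ee_rot: [0.744, -0.641, 0.016, 0.188]
contact_force: [-0.5, -1.1, 4.5]
gripper_width: 0.4
grasp_force: 1.6
```

send_rows:
  targets:
    - {"x": 0, "y": 0, "z": 0, "ax": 0, "ay": 0, "az": 0, "gripper": 1}
    - {"x": 0, "y": 0, "z": 0, "ax": 0, "ay": 0, "az": 0, "gripper": 1}
    - {"x": 0, "y": 0, "z": 0, "ax": 0, "ay": 0, "az": 0, "gripper": 1}
    - {"x": 0, "y": 0, "z": 0, "ax": 0, "ay": 0, "az": 0, "gripper": 1}
    - {"x": 0, "y": 0, "z": 0, "ax": 0, "ay": 0, "az": 0, "gripper": 1}

```text
clock: 14.82
position: [601.2, -230.5, 147.5]
ee_rot: [0.743, -0.642, 0.016, 0.188]
contact_force: [1.2, -3.7, 6.9]
gripper_width: 0.0
grasp_force: 3.0
```

```bash
python3 pad.py b2
```

```text
tool [-267.3  -42.2   36.1] [ 1.2 -3.7  6.9] 14.8167
top yellow 11 x [-137.  -135.  -132.8 -131.3 -125.4]
top black 89 x [-124.1 -115.2 -113.1 -110.7 -108.6]
side yellow 19 x [-149.3 -138.6 -131.4 -122.7 -115.3]
side black 47 x [-123.8 -119.7 -117.6 -113.8  -39. ]
side edge 29 x [-54.3 -52.  -48.4 -42.9 -40.4]
```

The jaw has sprung back, with the pad front at about −110. A few more held rows to be sure, then retreat upward.

send_rows:
  targets:
    - {"x": 0, "y": 0, "z": 0.2, "ax": 0, "ay": 0, "az": 0, "gripper": 1}
    - {"x": 0, "y": 0, "z": 0, "ax": 0, "ay": 0, "az": 0, "gripper": 1}
    - {"x": 0, "y": 0, "z": 0, "ax": 0, "ay": 0, "az": 0, "gripper": 1}
    - {"x": 0, "y": 0, "z": 0, "ax": 0, "ay": 0, "az": 0, "gripper": 1}
    - {"x": 0, "y": 0, "z": 0, "ax": 0, "ay": 0, "az": 0, "gripper": 1}

```text
clock: 15.33
position: [601.2, -230.6, 147.1]
ee_rot: [0.744, -0.642, 0.016, 0.187]
contact_force: [-0.3, -1.5, 10.5]
gripper_width: 0.4
grasp_force: 5.1
```

send_rows:
  targets:
    - {"x": 0, "y": 0, "z": -2, "ax": 0, "ay": 0, "az": 0, "gripper": 1}
    - {"x": 0, "y": 0, "z": -3, "ax": 0, "ay": 0, "az": 0, "gripper": 1}
    - {"x": 0, "y": 0, "z": -4, "ax": 0, "ay": 0, "az": 0, "gripper": 1}
    - {"x": 0, "y": 0, "z": -3, "ax": 0, "ay": 0, "az": 0, "gripper": 1}
    - {"x": 4, "y": 0, "z": 0, "ax": 0, "ay": 0, "az": 0, "gripper": 1}

```text
clock: 15.75
position: [636.9, -226.4, 271.1]
ee_rot: [0.747, -0.639, 0.018, 0.185]
contact_force: [0.2, -0.3, 0.9]
gripper_width: 0.1
grasp_force: 0.0
```

send_rows:
  targets:
    - {"x": 4, "y": 0, "z": 0, "ax": 0, "ay": 0, "az": 0, "gripper": 1}
    - {"x": 4, "y": 0, "z": 0, "ax": 0, "ay": 0, "az": 0, "gripper": 1}
    - {"x": 4, "y": 0, "z": 0, "ax": 0, "ay": 0, "az": 0, "gripper": 1}
    - {"x": 4, "y": 0, "z": 0, "ax": 0, "ay": 0, "az": 0, "gripper": 1}
    - {"x": 0, "y": 0, "z": 0, "ax": 0, "ay": 0, "az": 0, "gripper": 1}

```text
clock: 16.17
position: [660.9, -390.2, 306.8]
ee_rot: [0.741, -0.644, 0.014, 0.187]
contact_force: [-0.5, -0.0, 0.1]
gripper_width: -0.1
grasp_force: 0.0
```

```bash
python3 pad.py b3; python3 chk.py b4
```

```text
tool [-471.2  -40.9  149.8] [-0.5 -0.   0.1] 16.1667
side yellow 27 x [-149.2 -136.  -129.8 -120.  -114.5]
side black 38 x [-122.8 -120.3 -117.1 -113.5  -38.5]
side edge 29 x [-56.5 -51.6 -47.6 -43.3 -40.3]
tool in bed [-466.4966431   -41.71850232  150.13507748] 16.2667 [ 0.4  0.8 -0.3] 0.5141529861831804Traceback (most recent call last):
  File "chk.py", line 14, in <module>
    im,Q=chk(sys.argv[1]); a=cv2.resize(im[160:280,260:440][:,:,::-1],(780,520),interpolation=cv2.INTER_CUBIC)
         ~~~^^^^^^^^^^^^^
  File "chk.py", line 7, in chk
    r=k; print('plate',r.sum(),cv2.minAreaRect(Q[r,:2].astype('float32')),np.percentile(Q[r],[2,50,98],axis=0).round(1).tolist())
                                                                          ~~~~~~~~~~~~~^^^^^^^^^^^^^^^^^^^^^^^
    return _quantile_unchecked(
        a, q, axis, out, overwrite_input, method, keepdims, weights)
    return _ureduce(a,
                    func=_quantile_ureduce_func,
    ...<5 lines>...
                    overwrite_input=overwrite_input,
                    method=method)
    r = func(a, **kwargs)
    result = _quantile(arr,
                       quantiles=q,
    ...<2 lines>...
                       out=out,
                       weights=wgt)
    slices_having_nans = np.isnan(arr[-1, ...])
                                  ~~~^^^^^^^^^
IndexError: index -1 is out of bounds for axis 0 with size 0
```

Run:
```python
from plan import *
im,d=grab('side','fin')
Q=(world('side',d)-bed)@Rj;C=im.reshape(-1,3).astype(int)
b=(abs(Q[:,2]-47)<4)&(abs(Q[:,0])<60)&(abs(Q[:,1])<40);print('bar',b.sum(),np.percentile(Q[b],[2,50,98],axis=0).round(1).tolist())
e=(abs(Q[:,2]-12)<3)&(abs(Q[:,0])<56)&(abs(Q[:,1])<50)&(C.max(1)<110);print('plate',e.sum(),np.percentile(Q[e],[2,50,98],axis=0).round(1).tolist())
print(arm.read_state()['contact_force'])
a=cv2.resize(im[215:315,280:420][:,:,::-1],(798,570),interpolation=cv2.INTER_CUBIC)
cv2.imwrite('pics/fin.png',np.clip(a*1.4,0,255).astype('uint8'))
```

```text
bar 43 [[-42.5, -8.8, 43.5], [-8.8, 4.5, 46.8], [26.0, 9.0, 48.7]]
plate 161 [[-54.5, -44.3, 9.2], [-13.7, 11.7, 11.4], [52.2, 40.6, 14.4]]
[-0.09324574 -0.33688326 -0.11913835]
```

View pics/fin.png

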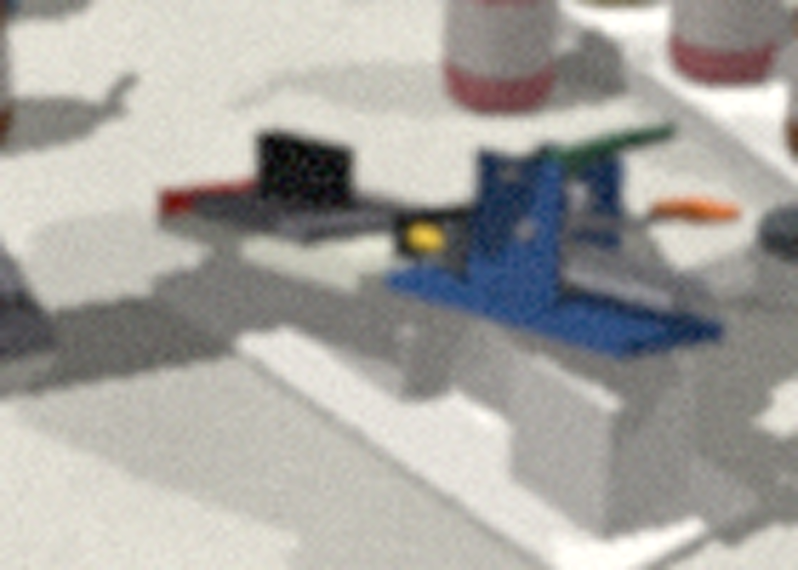

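The plate bar is at (305,170), unchanged since clamping. The jaw is fully back (420,235), and the trigger and release are up.

```bash
python3 -c "
from bench import arm
print(arm.job_done())"
```

```text
the job is handed in; nothing more can be done
None
```

The job is handed in, verdict not shown: the plate lies in the corner after about 2.6 s clamped, the jaw is back at its rear stop, trigger and release are up, and the arm is clear.

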